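# Put the steak knives back in their case

## Robot

A 7-joint arm with a two-finger parallel gripper is mounted at the origin on the work surface. World frame = base frame: x ahead of the robot, y to its left, z up, the work surface at z = 0. Lengths are in m, angles in rad, forces in N, time in s.
With the tool pointing down it reaches from about 0.4 to 0.85 m from the base axis. Payload 6.9 kg.
Tool frame: the origin (TCP) lies midway between the tips of the shut fingers; the grasp point (between the pads) lies 19 mm behind it; z points along the fingers, x is the direction in which the jaws open and shut, and the axes are right-handed (so a half turn about z gives the same grasp; the last joint's range is limited). The gripper opens to 85 mm and grips with 20 to 120 N. Pads are 22 mm wide; open, the fingers measure 114 mm over their backs; the gripper's body (76 mm by 85 mm) begins 54 mm behind the grasp point. The pads swing forward as they close: fully open they stand 13 mm farther back than shut.
Start: joints at [1.423, 0.507, -0.238, 1.5, 0.126, 1.149, -0.155], TCP at [0.157, -0.605, 0.231] pointing down, gripper open.
Joint ranges: [-3.08, 3.08], [-0.24, 2.05], [-1.43, 1.35], [0, 2.5], [-1.52, 4.66], [0.17, 1.96], [-2.89, 2.89]. Speed limits (rad/s): [2.39, 2.39, 3.14, 3.14, 3.14, 3.14, 3.14].

## Interface

Orientations are given as [roll, pitch, yaw] about the fixed x, y, z axes, in that order (R = Rz(yaw) Ry(pitch) Rx(roll)).
In Python, from workcell import ctrl gives the robot as it stands.
- The arm moves only by the tool step_arm, never from a script. Its argument "motion" is a list that holds one entry, the list of rows, each a list of 5 numbers: the finger opening in mm, from 0 to 85.4, then the shift along the tool's x, y, z in mm, then the turn about the tool's z in degrees. A call has 1 to 20 rows; each row shifts and turns the commanded pose from where the row before left it, along the tool's axes as they then stand; what a row does not reach is not made up. A row lasts 1/12 s, in which the tool goes at most 41.7 mm and 7.16 degrees, less where a joint would pass 70% of its speed; a pose out of reach is approached as far as the arm can. A call is refused whole if a number of a shift passes 41.7 or a number of a turn 7.16, either way. A call with a gripper value outside its range is refused whole. The fingers move at their own pace and stop on an object; the grip force is fixed at half the most. Time passes only in rows, so rows that do not move let the fingers close. It gives the time, the measured TCP pose, the force and the opening at its end, in the units of the state.
- ctrl.get_obs(): the state, without advancing time (a new reading comes with each control period).
- ctrl.grab_frame(name): name is "scene" or "top" or "wrist"; returns (picture, depth): 480x640x3 uint8, red, green, blue; 480x640 float32, m along the optical axis (not along the pixel's ray), 0 where there is no reading.
- ctrl.camera_info(name): a dict with "camera_matrix" (3x3 intrinsics, pixels), "k1" (the pictures are not rectified: a ray, as slopes to the right and down, at radius r is drawn at 1 + k1 r^2 times it, then the intrinsics apply), "T" (4x4, takes a point from camera to world coordinates). Camera axes: x right, y down, z forward; pixel columns grow to the right and rows downward; lengths in m; the calibration is good to about 2 mm. A picture is of the moment at which its call begins: read the wrist's pose just before it. camera_info takes no time and is no camera call; for the wrist camera it gives the pose at the moment of the call.
- ctrl.sign_off(): hands the job in, once; it reports no verdict.
The state is a dict: "time": time; "joint_positions": joint angles; "joint_vel": joint speeds; "joint_torque": joint torques, N m; "tcp_pos": TCP position; "orientation": TCP orientation; "ft_force": force on the tool from outside, world axes, zero at the start; "ft_torque": the same for the moment, N m; "opening": finger opening in m.
Only numpy, scipy, OpenCV 4.12 (cv2) and the standard library are available. Lean on these libraries where they do the work, as an engineer would, in place of code of your own. Each camera call takes 0.05 s, during which the arm holds its last target.

## Task

Open the wooden knife case by the brass tab on its lid, and put every steak knife that lies on the draining mat back in it: slide each blade straight into a free slot of the block until the end of the handle is fully home against it. Then lower the lid gently until it is shut, leaving the crockery and the plant as they are.

Things in the scene. Friction and masses are not known exactly. Their poses are not given: they have to be found in the camera images.
- knife_1: Steak knife on the mat (3 or 4 of the four are there), 208 mm long, 90 g. Black handle 100 long, 22 wide, 12 thick, flat sides 6 high with bevels; flat blade 108 long, 18 wide, 3 thick. Origin on the long axis where handle meets blade, 6 above the underside; +x to the tip, z across the thickness; either face may be up. Balances 22 mm behind the origin: lies on its handle, blade clear of the mat.
- knife_2: Another steak knife like knife_1 on the mat; same size and axes.
- knife_3: Another steak knife like knife_1 on the mat; same size and axes.
- knife_4: Another steak knife like knife_1 on the mat; same size and axes.
- stowed_1: Steak knife like knife_1 that is already home in slot 1 (exactly one of the three stowed knives is present); leave it there.
- stowed_2: Steak knife like knife_1 that is already home in slot 3 (exactly one of the three stowed knives is present); leave it there.
- stowed_3: Steak knife like knife_1 that is already home in slot 5 (exactly one of the three stowed knives is present); leave it there.
- case: Fixed dark wooden case, 250 mm (x) by 280 (y), origin under its centre; knives point to its +x, the lid hinges on the +x side. Floor 8 thick; front (-x) wall 12 high, others 20. At the back a paler block, from x = -8 to the back wall, 264 wide, 44 high, with 5 slots in its front face. Handles lie in the space before it on a rail at x = -95 to -80, top at z = 20.
- slot_1 (a point): Slot 1, y = -100 mm in the case: centre of its mouth, at x = -8, z = 28 in the block's front face. Slots are level, 24 mm wide, 8 high (z = 24 to 32), 125 deep along the case's x. A knife that is home has its origin at the mouth, 2 mm lower (z = 26), its handle end against the block and its x along the case's.
- slot_2 (a point): Slot 2, y = -50 mm in the case: centre of its mouth, at x = -8, z = 28 in the block's front face. Slots are level, 24 mm wide, 8 high (z = 24 to 32), 125 deep along the case's x. A knife that is home has its origin at the mouth, 2 mm lower (z = 26), its handle end against the block and its x along the case's.
- slot_3 (a point): Slot 3, y = 0 mm in the case: centre of its mouth, at x = -8, z = 28 in the block's front face. Slots are level, 24 mm wide, 8 high (z = 24 to 32), 125 deep along the case's x. A knife that is home has its origin at the mouth, 2 mm lower (z = 26), its handle end against the block and its x along the case's.
- slot_4 (a point): Slot 4, y = 50 mm in the case: centre of its mouth, at x = -8, z = 28 in the block's front face. Slots are level, 24 mm wide, 8 high (z = 24 to 32), 125 deep along the case's x. A knife that is home has its origin at the mouth, 2 mm lower (z = 26), its handle end against the block and its x along the case's.
- slot_5 (a point): Slot 5, y = 100 mm in the case: centre of its mouth, at x = -8, z = 28 in the block's front face. Slots are level, 24 mm wide, 8 high (z = 24 to 32), 125 deep along the case's x. A knife that is home has its origin at the mouth, 2 mm lower (z = 26), its handle end against the block and its x along the case's.
- lid (a joint): Lid angle: 0 shut, 1.6 rad fully open (stop); starts at 0 to 0.4. Friction hinge (about 0.7 N m) holds it at any angle; about 5 N at the tab lifts it. The lid is a shell 250 x 280 mm, 8 mm thick, 0.4 kg, its top 38 mm above the hinge axis when shut; its front wall hangs 8 mm below that axis.
- lid_tab (a point): Centre of the brass finger tab on the middle of the lid's free (-x) edge: 22 mm out from the lid, 24 wide (along the hinge), 8 thick; 263 mm from the hinge axis and 8 mm above its plane when shut. Gripped across its 24 mm width it can pivot between the fingers as the lid swings. Axes turn with the lid; x towards the hinge.
- lid_hinge (a point): Point on the hinge axis at its middle, 20.5 mm above the table; the axis runs along the case's y.
- mat: Fixed grey draining mat 250 x 250 mm, 4 mm thick, origin under its centre; the knives lie across it pointing roughly along its x, about 56 mm apart.
- bowl: Teal fluted bowl, 140 mm wide, 65 high, origin under its centre. Leave alone.
- plates: Stack of teal side plates, 154 mm wide, 51 high, origin under its centre. Leave alone.
- planter: Small white pot 76 mm wide, 70 high, with a leafy plant, 140 mm high and 150 wide over all; origin under its centre. Leave alone.
There are look-alikes about, which are no part of the job. Leave any green or turquoise look-alike of the knife_3 alone.

How it is judged:
On the way, in this order (a step that is already met when the one before it is completed fails the run):
1. the lid stands open (more than 1 rad) (value of joint lid above 1 rad), for 0.2 s.
2. with the lid still up, every knife is home in a slot (value of joint lid above 0.8 rad and x of knife_1 in the frame of case between -0.013 and 0 m and z of knife_1 in the frame of case between 0.02 and 0.032 m and angle between the x axis of each of knife_1, knife_2, knife_3, knife_4, stowed_1, stowed_2, stowed_3 and the x axis of case, either way round below 0.12 rad and linear speed of each of knife_1, knife_2, knife_3, knife_4, stowed_1, stowed_2, stowed_3 below 0.03 m/s and x of knife_2 in the frame of case between -0.013 and 0 m and z of knife_2 in the frame of case between 0.02 and 0.032 m and x of knife_3 in the frame of case between -0.013 and 0 m and z of knife_3 in the frame of case between 0.02 and 0.032 m and x of knife_4 in the frame of case between -0.013 and 0 m and z of knife_4 in the frame of case between 0.02 and 0.032 m and x of stowed_1 in the frame of case between -0.013 and 0 m and z of stowed_1 in the frame of case between 0.02 and 0.032 m and x of stowed_2 in the frame of case between -0.013 and 0 m and z of stowed_2 in the frame of case between 0.02 and 0.032 m and x of stowed_3 in the frame of case between -0.013 and 0 m and z of stowed_3 in the frame of case between 0.02 and 0.032 m), for 0.2 s.
At the end, for the whole second after the job is handed in: Lid shut (under 0.04 rad) and every knife, the one already there included, at rest in a slot of the block: handle end within 5 mm of the block's face, level with the slots (z 20 to 32 mm) and in line with them within 0.12 rad (value of joint lid below 0.04 rad and x of knife_1 in the frame of case between -0.013 and 0 m and z of knife_1 in the frame of case between 0.02 and 0.032 m and angle between the x axis of each of knife_1, knife_2, knife_3, knife_4, stowed_1, stowed_2, stowed_3 and the x axis of case, either way round below 0.12 rad and linear speed of each of knife_1, knife_2, knife_3, knife_4, stowed_1, stowed_2, stowed_3 below 0.03 m/s and x of knife_2 in the frame of case between -0.013 and 0 m and z of knife_2 in the frame of case between 0.02 and 0.032 m and x of knife_3 in the frame of case between -0.013 and 0 m and z of knife_3 in the frame of case between 0.02 and 0.032 m and x of knife_4 in the frame of case between -0.013 and 0 m and z of knife_4 in the frame of case between 0.02 and 0.032 m and x of stowed_1 in the frame of case between -0.013 and 0 m and z of stowed_1 in the frame of case between 0.02 and 0.032 m and x of stowed_2 in the frame of case between -0.013 and 0 m and z of stowed_2 in the frame of case between 0.02 and 0.032 m and x of stowed_3 in the frame of case between -0.013 and 0 m and z of stowed_3 in the frame of case between 0.02 and 0.032 m); the robot touches nothing.
It fails at once if the lid is slammed (falls or is swung shut faster than 2.5 rad/s) (velocity of joint lid below -2.5 rad/s).
It fails at once if the bowl is pushed more than 25 mm or tipped over (distance of bowl from where it was at the start of the episode above 0.025 m or angle between bowl's own z axis and vertical above 0.4 rad).
It fails at once if the plates is pushed more than 25 mm or tipped over (distance of plates from where it was at the start of the episode above 0.025 m or angle between plates's own z axis and vertical above 0.4 rad).
It fails at once if the planter is pushed more than 25 mm or tipped over (distance of planter from where it was at the start of the episode above 0.025 m or angle between planter's own z axis and vertical above 0.4 rad).
Of knife_1, knife_2, knife_3, knife_4 only 3 to 4 are there at a start; the rules pass over those that are not, and their reading is None.
Of stowed_1, stowed_2, stowed_3 only 1 to 1 are there at a start; the rules pass over those that are not, and their reading is None.
At some moment in a run one of knife_1, knife_2, knife_3, knife_4 may be knocked a few centimetres aside while the robot is not near it.
Once in a run the grip may slacken for a moment while it holds something.
It also fails if it takes over 210 s, if anything falls off the work surface, if the arm or the gripper's body presses on something with over 40 N, if the wrist force passes 120 N, or if a joint passes its speed limit or range.

## Working session

There is one attempt and no reset: what is moved stays moved. The work goes in short steps, Python scripts to look and compute and a tool call to move; the robot and the scene stay as the last step left them, time stands still between calls to the robot, and variables do not carry over. Pictures are saved under pics/ and viewed, and the job is handed in when it is done.

Besides the shell and the picture viewer there is one more tool, called after "Emit:" as name(argument=value, ...), one argument or row to a line, values as JSON. step_arm: Moves the arm, as the interface text tells. Its arguments: {"type":"object","properties":{"motion":{"type":"array"}},"required":["motion"]}

```bash
ls; mkdir -p pics; python3 - <<'E'
from workcell import ctrl
import cv2,numpy as np
np.set_printoptions(precision=4,suppress=True)
print(ctrl.get_obs())
for n in("scene","top","wrist"):
    i=ctrl.camera_info(n);print(n,i)
    p,d=ctrl.grab_frame(n)
    cv2.imwrite(f"pics/{n}0.png",p[:,:,::-1]);np.save(f"pics/{n}0.npy",d)
E
```

```text
pics
{'time': 0.0, 'joint_positions': array([ 1.4225,  0.5083, -0.2375,  1.5011,  0.1257,  1.1489, -0.1548]), 'joint_vel': array([-0.0003, -0.0009, -0.0006, -0.0025,  0.0011,  0.    ,  0.0008]), 'joint_torque': array([  0.0003, -62.0587,  -2.1863, -24.9653,   0.0127,   0.0119,
        -0.0001]), 'tcp_pos': array([ 0.1567, -0.6045,  0.2304]), 'orientation': array([ 3.1416,  0.0018, -1.317 ]), 'ft_force': array([-0.1614, -1.022 ,  0.4585]), 'ft_torque': array([-0.0314,  0.0333, -0.047 ]), 'opening': 0.08520960961101787}
scene {'camera_matrix': array([[461.1666,   0.    , 320.6463],
       [  0.    , 461.1666, 236.614 ],
       [  0.    ,   0.    ,   1.    ]]), 'k1': -0.025507229695551636, 'T': array([[ 0.3536,  0.7627, -0.5415,  1.0588],
       [ 0.9354, -0.2887,  0.2041, -0.2495],
       [-0.0007, -0.5787, -0.8156,  0.9729],
       [ 0.    ,  0.    ,  0.    ,  1.    ]])}
top {'camera_matrix': array([[480.0847,   0.    , 324.3121],
       [  0.    , 480.0847, 235.7282],
       [  0.    ,   0.    ,   1.    ]]), 'k1': 0.04519751004172165, 'T': array([[-0.0164, -0.9857,  0.1675,  0.2272],
       [-0.9995,  0.0206,  0.023 , -0.0266],
       [-0.0262, -0.167 , -0.9856,  1.3844],
       [ 0.    ,  0.    ,  0.    ,  1.    ]])}
wrist {'camera_matrix': array([[365.7438,   0.    , 316.2042],
       [  0.    , 365.7438, 233.9496],
       [  0.    ,   0.    ,   1.    ]]), 'k1': -0.01812828794645677, 'T': array([[ 0.251 , -0.9145, -0.3175,  0.2398],
       [-0.968 , -0.2374, -0.0815, -0.5833],
       [-0.0009,  0.3277, -0.9448,  0.3737],
       [ 0.    ,  0.    ,  0.    ,  1.    ]])}
```

View pics/top0.png

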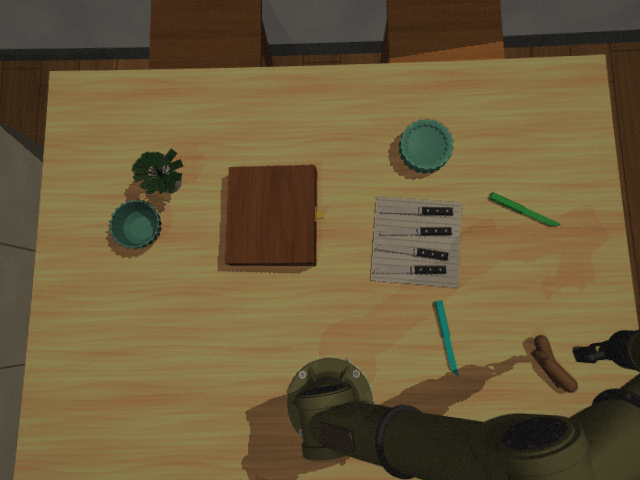

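View pics/scene0.png

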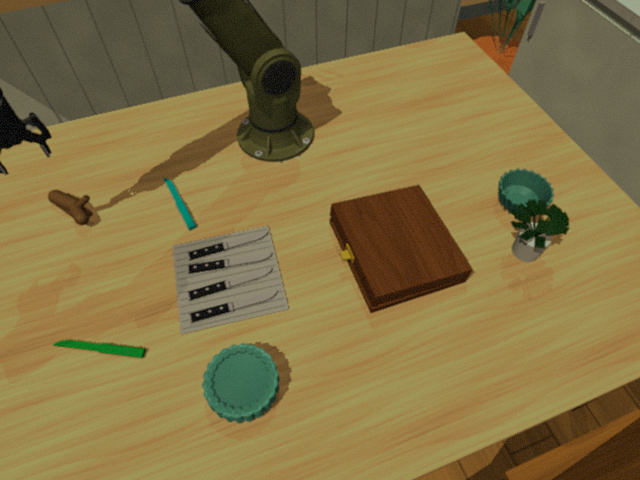

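Four black‑handled knives lie on the mat, in the top view at handles (437,211), (436,231), (431,254) and (431,270). The look-alikes are green at (523,209), turquoise at (446,338), and a brown thing at (553,363); all three are off the mat and not to be touched. Brass tab at (319,213).

```bash
cat > h.py <<'E'
import numpy as np,cv2
from workcell import ctrl
np.set_printoptions(precision=4,suppress=True)
def ray(info,uv):
    uv=np.atleast_2d(np.array(uv,float));K=info["camera_matrix"];k=info["k1"]
    s=(uv-K[[0,1],2])/np.array([K[0,0],K[1,1]])
    u=s.copy()
    for _ in range(20): u=s/(1+k*(u**2).sum(1,keepdims=True))
    return np.c_[u,np.ones(len(u))]
def plane(info,uv,z):
    d=ray(info,uv)@info["T"][:3,:3].T;o=info["T"][:3,3]
    return o+d*((z-o[2])/d[:,2])[:,None]
def dep(info,uv,d):
    uv=np.atleast_2d(uv);c=ray(info,uv)*d[uv[:,1].astype(int),uv[:,0].astype(int)][:,None]
    return c@info["T"][:3,:3].T+info["T"][:3,3]
def proj(info,P):
    P=np.atleast_2d(P);T=info["T"];c=(P-T[:3,3])@T[:3,:3];s=c[:,:2]/c[:,2:]
    s=s*(1+info["k1"]*(s**2).sum(1,keepdims=True));K=info["camera_matrix"]
    return s*np.array([K[0,0],K[1,1]])+K[[0,1],2]
E
cat > m1.py <<'E'
from h import *
p=cv2.imread("pics/top0.png");d=np.load("pics/top0.npy");I=ctrl.camera_info("top")
hsv=cv2.cvtColor(p,cv2.COLOR_BGR2HSV)
sub=np.zeros(p.shape[:2],np.uint8);sub[195:290,368:465]=1
m=((hsv[...,2]<60)&(sub>0)).astype(np.uint8)
m=cv2.morphologyEx(m,cv2.MORPH_CLOSE,np.ones((3,3)))
n,l,st,c=cv2.connectedComponentsWithStats(m)
for i in range(1,n):
    if st[i,4]<60: continue
    ys,xs=np.where(l==i);P=plane(I,np.c_[xs,ys],0.014)
    r=cv2.minAreaRect((P[:,:2]*1000).astype(np.float32))
    print(st[i],c[i],plane(I,c[i],.014),r)
# mat
m=((hsv[...,1]<60)&(hsv[...,2]>80)&(sub>0)).astype(np.uint8)
cs=max(cv2.findContours(m,0,2)[0],key=cv2.contourArea)
P=plane(I,cs[:,0,:],.004);print("mat",cv2.minAreaRect((P[:,:2]*1000).astype(np.float32)))
# lid
v,u=np.mgrid[175:256:4,238:308:4];uv=np.c_[u.ravel(),v.ravel()]
Q=dep(I,uv,d);A=np.c_[Q[:,:2],np.ones(len(Q))]
s=np.linalg.lstsq(A,Q[:,2],rcond=None)[0];print("lidplane",s,"ang",np.arctan(np.hypot(*s[:2])),np.abs(A@s-Q[:,2]).max(),Q[:,2].min(),Q[:,2].max())
# tab
m=cv2.inRange(hsv,(20,120,100),(35,255,255));m[:, :312]=0;m[:,330:]=0;m[:200]=0;m[230:]=0
ys,xs=np.where(m);print(len(xs),xs.min(),xs.max(),ys.min(),ys.max())
big=cv2.resize(p[150:290,215:475],None,fx=3,fy=3,interpolation=2);cv2.imwrite("pics/topcrop.png",big)
E
python3 m1.py
```

```text
[420 207  33   9 240] [436.4458 210.9167] [[ 0.5262 -0.3205  0.014 ]] ((525.9550170898438, -319.04302978515625), (91.91008758544922, 23.726543426513672), 88.6442642211914)
[420 228  32   8 230] [435.013  231.3304] [[ 0.4662 -0.3132  0.014 ]] ((465.7574462890625, -314.2293395996094), (88.33172607421875, 20.476383209228516), 88.79964447021484)
[416 248  32  13 249] [432.2088 254.0924] [[ 0.4005 -0.3016  0.014 ]] ((400.4490051269531, -300.5399169921875), (87.82785034179688, 23.688310623168945), 79.9241943359375)
[415 266  31   9 250] [429.892 269.568] [[ 0.3564 -0.2927  0.014 ]] ((355.1629333496094, -292.9132080078125), (84.95027160644531, 22.766807556152344), 88.9713363647461)
mat ((441.4167785644531, -259.24609375), (246.42860412597656, 248.5061492919922), 84.0708999633789)
lidplane [-0.1889 -0.2342  0.2052] ang 0.29227189980391954 1.215933724961721 0.057045558419568154 1.3844307089957322
131 315 329 200 228
```

View pics/topcrop.png

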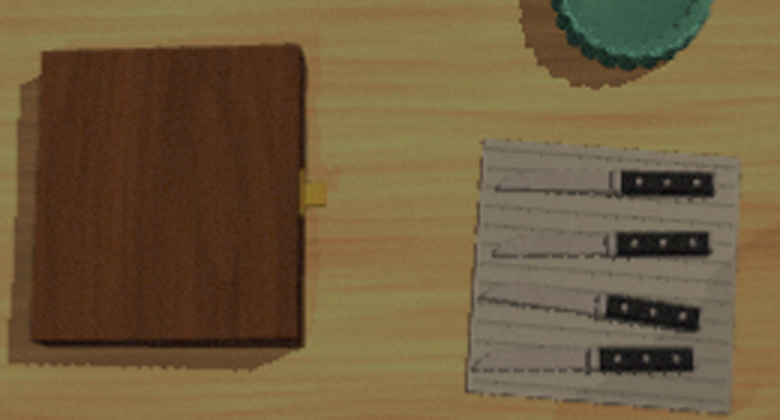

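```bash
cat > m2.py <<'E'
from h import *
p=cv2.imread("pics/top0.png");I=ctrl.camera_info("top");d=np.load("pics/top0.npy")
hsv=cv2.cvtColor(p,cv2.COLOR_BGR2HSV)
v,u=np.mgrid[172:260:3,234:308:3];uv=np.c_[u.ravel(),v.ravel()]
uv=uv[d[uv[:,1],uv[:,0]]>0.5];Q=dep(I,uv,d)
for _ in range(5):
    A=np.c_[Q[:,:2],np.ones(len(Q))];s=np.linalg.lstsq(A,Q[:,2],rcond=None)[0]
    e=np.abs(A@s-Q[:,2]);Q=Q[e<max(.004,2*np.median(e))]
print("plane",s,"ang",np.arctan(np.hypot(*s[:2])),"dir",np.arctan2(s[1],s[0]),len(Q),Q[:,2].min(),Q[:,2].max(),e.max())
# lid outline in 3d on that plane
m=cv2.inRange(hsv,(0,80,20),(14,255,130));m[:155]=0;m[280:]=0;m[:,:215]=0;m[:,325:]=0
cs=max(cv2.findContours(m,0,2)[0],key=cv2.contourArea)
print(cv2.boundingRect(cs))
o=I["T"][:3,3];D=ray(I,cs[:,0,:])@I["T"][:3,:3].T
t=(s[0]*o[0]+s[1]*o[1]+s[2]-o[2])/(D[:,2]-s[0]*D[:,0]-s[1]*D[:,1]);P=o+D*t[:,None]
print(cv2.minAreaRect((P[:,:2]*1000).astype(np.float32)), cv2.boxPoints(cv2.minAreaRect((P[:,:2]*1000).astype(np.float32))))
S=cv2.imread("pics/scene0.png");cv2.imwrite("pics/scenecrop.png",cv2.resize(S[165:325,310:500],None,fx=3.5,fy=3.5,interpolation=2))
for uvt in [(317,207),(317,218),(323,207),(323,218)]: print(uvt,dep(I,uvt,d))
dS=np.load("pics/scene0.npy");IS=ctrl.camera_info("scene")
hs=cv2.cvtColor(S,cv2.COLOR_BGR2HSV);m=cv2.inRange(hs,(20,150,130),(35,255,255));m[:240]=0;m[268:]=0;m[:,:335]=0;m[:,360:]=0
ys,xs=np.where(m);q=np.c_[xs,ys];print("tab scene",q.min(0),q.max(0));X=dep(IS,q,dS);print(np.median(X,0),X.min(0),X.max(0))
E
python3 m2.py
```

```text
plane [-0.0014 -0.082   0.0831] ang 0.08184013559470055 dir -1.5878757774637304 645 0.057032110927332846 0.08096575450599541 0.003965450161524012
(220, 165, 97, 105)
((509.81646728515625, 162.1553497314453), (272.2545166015625, 296.03521728515625), 89.2187728881836) [[359.9566  28.0589]
 [655.9643  24.0226]
 [659.6764 296.2518]
 [363.6686 300.2881]]
(317, 207) [[0.5487 0.0259 0.0014]]
(317, 218) [[0.5055 0.0246 0.0499]]
(323, 207) [[ 0.5487  0.0083 -0.0005]]
(323, 218) [[0.5036 0.0073 0.0569]]
tab scene [340 244] [353 263]
[0.5173 0.0185 0.0542] [ 0.4981 -0.2495 -0.0013] [1.0588 0.0295 0.9729]
```

```bash
ls pics
```

```text
scene0.npy
scene0.png
scenecrop.png
top0.npy
top0.png
topcrop.png
wrist0.npy
wrist0.png
```

View pics/scenecrop.png

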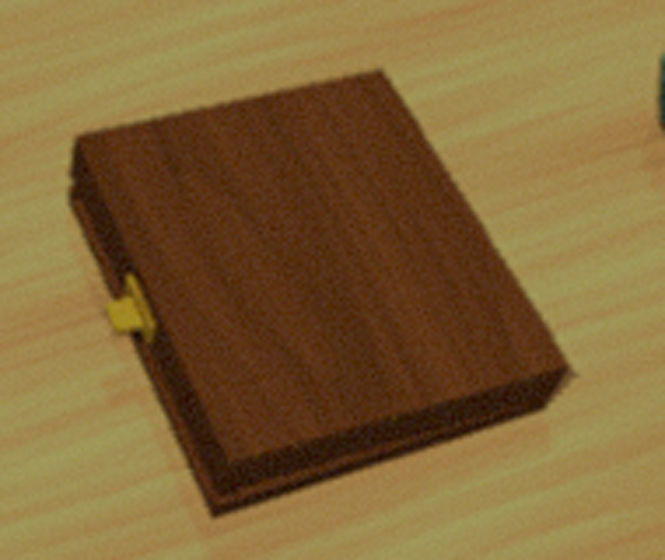

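Lid is at about 0.08 rad. Turning the tool to yaw 0, then moving to look near the tab.

Emit:
step_arm(
  motion=[
    [[85, 0, 0, -2, -7.1], [85, 0, 0, -2, -7.1], [85, 0, 0, -2, -7.1], [85, 0, 0, -2, -7.1], [85, 0, 0, -2, -7.1], [85, 0, 0, -2, -7.1], [85, 0, 0, -2, -7.1], [85, 0, 0, -2, -7.1], [85, 0, 0, -2, -7.1], [85, 0, 0, -2, -7.1], [85, 0, 0, 0, -4.5], [85, 0, 0, 0, 0]],
  ],
)

```text
time: 1.15
tcp_pos: [0.1566, -0.6049, 0.251]
orientation: [-3.141, -0.0, 0.004]
ft_force: [0.8, -0.6, 0.3]
opening: 0.0849
```

```bash
cat > m3.py <<'E'
from h import *
p=cv2.imread("pics/top0.png");I=ctrl.camera_info("top");d=np.load("pics/top0.npy")
s=np.array([-0.0014,-0.082,0.0831])
v,u=np.mgrid[150:285,205:340];uv=np.c_[u.ravel(),v.ravel()]
Q=dep(I,uv,d);e=np.abs(Q@np.array([-s[0],-s[1],1])-s[2])
ok=(e<.006)&(Q[:,2]>.05)&(Q[:,2]<.09)
m=np.zeros(p.shape[:2],np.uint8);m[uv[ok,1],uv[ok,0]]=255
m=cv2.morphologyEx(m,cv2.MORPH_CLOSE,np.ones((3,3)));m=cv2.morphologyEx(m,cv2.MORPH_OPEN,np.ones((9,9)))
cs=max(cv2.findContours(m,0,2)[0],key=cv2.contourArea)[:,0,:]
P=dep(I,cs,np.where(d>0,d,np.nan));P=P[np.isfinite(P).all(1)]
r=cv2.minAreaRect((P[:,:2]*1000).astype(np.float32));print(r,cv2.boxPoints(r))
x0,x1,y0,y1=np.percentile(P[:,0],2),np.percentile(P[:,0],98),np.percentile(P[:,1],2),np.percentile(P[:,1],98)
for nm,mask,ax in(("y-",P[:,1]<y0+.008,0),("y+",P[:,1]>y1-.008,0),("x-",P[:,0]<x0+.008,1),("x+",P[:,0]>x1-.008,1)):
    k=np.polyfit(P[mask,ax],P[mask,1-ax],1);print(nm,mask.sum(),k)
E
python3 m3.py
```

```text
((518.95654296875, 155.81980895996094), (248.53135681152344, 280.97296142578125), 89.2422103881836) [[376.8389  33.423 ]
 [657.7872  29.707 ]
 [661.0742 278.2166]
 [380.1259 281.9326]]
y- 4 [-0.0219  0.0439]
y+ 7 [-0.0224  0.2899]
x- 4 [0.0208 0.3762]
x+ 6 [0.0205 0.6529]
```

Emit:
step_arm(
  motion=[
    [[85, 19.8, -34.7, 0, 0], [85, 19.8, -34.7, 0, 0], [85, 19.8, -34.7, 0, 0], [85, 19.8, -34.7, 0, 0], [85, 19.8, -34.7, 0, 0], [85, 19.8, -34.7, 0, 0], [85, 19.8, -34.7, 0, 0], [85, 19.8, -34.7, 0, 0], [85, 19.8, -34.7, 0, 0], [85, 19.8, -34.7, 0, 0], [85, 19.8, -34.7, 0, 0], [85, 19.8, -34.7, 0, 0], [85, 19.8, -34.7, 0, 0], [85, 19.8, -34.7, 0, 0], [85, 19.8, -34.7, 0, 0], [85, 19.8, -34.7, 0, 0], [85, 19.8, -34.7, 0, 0], [85, 19.8, -34.7, 0, 0], [60, 0, 0, 0, 0], [60, 0, 0, 0, 0]],
  ],
)

```text
time: 2.82
tcp_pos: [0.5132, 0.023, 0.251]
orientation: [-3.14, 0.0, 0.004]
ft_force: [0.7, -1.2, -0.3]
opening: 0.0632
```

```bash
cat > shot.py <<'E'
import sys
from h import *
n,t=sys.argv[1:3]
o=ctrl.get_obs();I=ctrl.camera_info(n);p,d=ctrl.grab_frame(n)
cv2.imwrite(f"pics/{t}.png",p[:,:,::-1]);np.save(f"pics/{t}.npy",d);np.save(f"pics/{t}_I.npy",I,allow_pickle=True)
print(o["time"],o["tcp_pos"],o["orientation"],o["ft_force"],o["opening"],o["joint_positions"])
E
python3 shot.py wrist w1
```

```text
2.8167 [0.5132 0.023  0.251 ] [-3.14    0.0003  0.0037] [ 0.6822 -1.1637 -0.3332] 0.06324102901661736 [ 0.4664  0.39   -0.7996  1.7518  0.3045  1.1291 -0.4241]
```

View pics/w1.png

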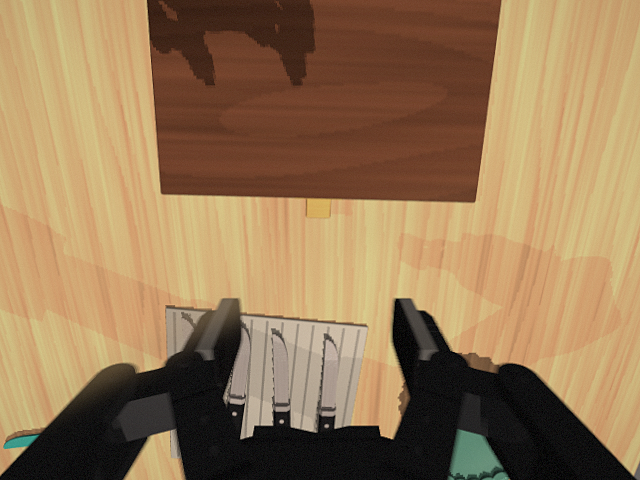

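The wrist view shows the tab at (318,209) on the lid's free edge, which runs from (162,193) to (476,201). The knives lie below it on the mat.

```bash
cat > m4.py <<'E'
from h import *
p=cv2.imread("pics/w1.png");d=np.load("pics/w1.npy");I=np.load("pics/w1_I.npy",allow_pickle=True).item()
hsv=cv2.cvtColor(p,cv2.COLOR_BGR2HSV)
print(hsv[209,318],hsv[230,318])
m=cv2.inRange(hsv,(20,150,150),(30,255,255));m2=np.zeros_like(m);m2[195:225,300:336]=m[195:225,300:336]
ys,xs=np.where(m2);print(xs.min(),xs.max(),ys.min(),ys.max(),len(xs))
X=dep(I,np.c_[xs,ys],d);print(np.median(X,0),np.percentile(X,3,axis=0),np.percentile(X,97,axis=0))
for uv in [(163,193),(476,201)]: print(plane(I,uv,0.081-0.0))
for uv in [(200,180),(318,190),(440,190)]: print(dep(I,uv,d))
E
python3 m4.py
```

```text
[ 20 141 215] [ 17 109 213]Traceback (most recent call last):
  File "m4.py", line 6, in <module>
    ys,xs=np.where(m2);print(xs.min(),xs.max(),ys.min(),ys.max(),len(xs))
                             ~~~~~~^^
    return umr_minimum(a, axis, None, out, keepdims, initial, where)
ValueError: zero-size array to reduction operation minimum which has no identity
```

```bash
sed -i 's/(20,150,150),(30,255,255)/(18,125,150),(30,255,255)/' m4.py; python3 m4.py
```

```text
[ 20 141 215] [ 17 109 213]
300 335 198 217 446
[0.5161 0.0165 0.0542] [ 0.5056 -0.0085  0.0005] [0.5267 0.0252 0.0561]
[[0.3802 0.0367 0.081 ]]
[[0.6554 0.0304 0.081 ]]
[[0.4127 0.0475 0.0775]]
[[0.5159 0.039  0.0777]]
[[0.6231 0.0396 0.0787]]
```

```bash
python3 - <<'E'
from h import *
I=np.load("pics/w1_I.npy",allow_pickle=True).item()
for uv in [(307,218),(330,218),(306.5,200),(331,200)]: print(plane(I,uv,0.0545))
E
```

```text
[[0.5055 0.0063 0.0545]]
[[0.5278 0.0064 0.0545]]
[[0.5051 0.0242 0.0545]]
[[0.5285 0.0243 0.0545]]
```

Emit:
step_arm(
  motion=[
    [[60, 3.5, 11, 7, 1.5], [60, 0, 0, 30, 0], [60, 0, 0, 30, 0], [60, 0, 0, 30, 0], [60, 0, 0, 30, 0], [60, 0, 0, 30, 0], [60, 0, 0, 30, 0], [60, 0, 0, 20, 0], [60, 0, 0, 10, 0], [15, 0, 0, 0, 0], [15, 0, 0, 0, 0], [15, 0, 0, 0, 0], [15, 0, 0, 0, 0], [15, 0, 0, 0, 0], [15, 0, 0, 0, 0], [15, 0, 0, 0, 0], [15, 0, 0, 0, 0]],
  ],
)

```text
time: 4.28
tcp_pos: [0.5147, 0.0079, 0.035]
orientation: [3.14, 0.002, -0.026]
ft_force: [-5.5, -0.0, -1.7]
opening: 0.0226
```

```bash
python3 shot.py wrist w2
```

```text
4.2833 [0.5147 0.0079 0.035 ] [ 3.1399  0.0023 -0.0264] [-5.4539 -0.0436 -1.686 ] 0.02259929197548799 [ 0.3237  0.6495 -0.5945  2.016   0.5924  0.6544 -0.688 ]
```

View pics/w2.png

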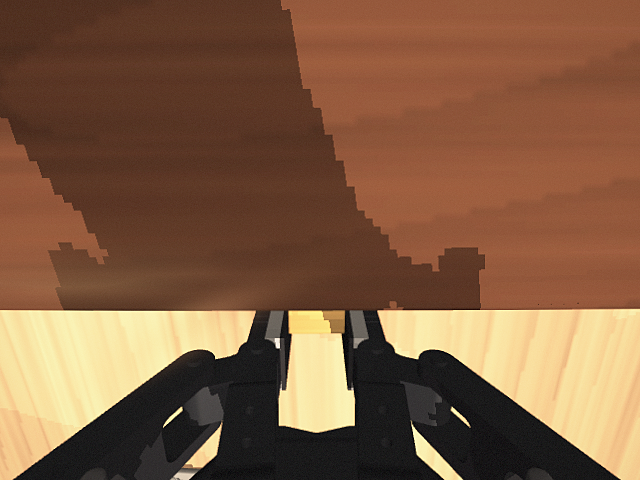

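Emit:
step_arm(
  motion=[
    [[36, 0, 0, 0, 0], [36, 0, 0, 0, 0], [36, 0, 0, 0, 0], [36, 0, 0, 0, 0], [36, 2, -3, -5, 0], [36, 0, 0, 0, 0], [15, 0, 0, 0, 0], [15, 0, 0, 0, 0], [15, 0, 0, 0, 0], [15, 0, 0, 0, 0], [15, 0, 0, 0, 0]],
  ],
)

```text
time: 5.25
tcp_pos: [0.5148, 0.0124, 0.0384]
orientation: [3.141, 0.006, -0.024]
ft_force: [-8.5, 2.7, 1.0]
opening: 0.0217
```

```bash
python3 - <<'E'
import numpy as np
r=.2665*1000;hy=278;z0=20.5
ph=np.linspace(.111,.111+1.42,29)
y=-r*np.cos(ph);z=r*np.sin(ph)
print([[15,0,round(-a,1),round(-b,1),0] for a,b in zip(np.diff(y),np.diff(z))])
E
```

```text
[[15, 0, np.float64(-1.8), np.float64(-13.4), 0], [15, 0, np.float64(-2.5), np.float64(-13.3), 0], [15, 0, np.float64(-3.2), np.float64(-13.1), 0], [15, 0, np.float64(-3.8), np.float64(-13.0), 0], [15, 0, np.float64(-4.5), np.float64(-12.7), 0], [15, 0, np.float64(-5.1), np.float64(-12.5), 0], [15, 0, np.float64(-5.8), np.float64(-12.2), 0], [15, 0, np.float64(-6.4), np.float64(-11.9), 0], [15, 0, np.float64(-7.0), np.float64(-11.6), 0], [15, 0, np.float64(-7.5), np.float64(-11.2), 0], [15, 0, np.float64(-8.1), np.float64(-10.8), 0], [15, 0, np.float64(-8.6), np.float64(-10.4), 0], [15, 0, np.float64(-9.2), np.float64(-9.9), 0], [15, 0, np.float64(-9.7), np.float64(-9.5), 0], [15, 0, np.float64(-10.1), np.float64(-9.0), 0], [15, 0, np.float64(-10.6), np.float64(-8.4), 0], [15, 0, np.float64(-11.0), np.float64(-7.9), 0], [15, 0, np.float64(-11.4), np.float64(-7.3), 0], [15, 0, np.float64(-11.7), np.float64(-6.7), 0], [15, 0, np.float64(-12.0), np.float64(-6.1), 0], [15, 0, np.float64(-12.3), np.float64(-5.5), 0], [15, 0, np.float64(-12.6), np.float64(-4.9), 0], [15, 0, np.float64(-12.8), np.float64(-4.2), 0], [15, 0, np.float64(-13.0), np.float64(-3.6), 0], [15, 0, np.float64(-13.2), np.float64(-2.9), 0], [15, 0, np.float64(-13.3), np.float64(-2.2), 0], [15, 0, np.float64(-13.4), np.float64(-1.6), 0], [15, 0, np.float64(-13.5), np.float64(-0.9), 0]]
```

Emit:
step_arm(
  motion=[
    [[15, 0, -1.8, -13.4, 0], [15, 0, -2.5, -13.3, 0], [15, 0, -3.2, -13.1, 0], [15, 0, -3.8, -13, 0], [15, 0, -4.5, -12.7, 0], [15, 0, -5.1, -12.5, 0], [15, 0, -5.8, -12.2, 0], [15, 0, -6.4, -11.9, 0], [15, 0, -7, -11.6, 0], [15, 0, -7.5, -11.2, 0], [15, 0, -8.1, -10.8, 0], [15, 0, -8.6, -10.4, 0]],
  ],
)

```text
time: 6.25
tcp_pos: [0.5162, 0.0776, 0.1839]
orientation: [-3.141, 0.008, -0.023]
ft_force: [-5.1, 6.2, -13.4]
opening: 0.0216
```

```bash
python3 shot.py scene s2; cd pics; python3 -c "
import cv2;p=cv2.imread('s2.png');cv2.imwrite('s2c.png',cv2.resize(p[60:340,220:540],None,fx=2,fy=2))"
```

```text
6.25 [0.5162 0.0776 0.1839] [-3.1411  0.0079 -0.0231] [ -5.1169   6.2432 -13.3503] 0.0215913928717265 [ 0.3111  0.4721 -0.7504  1.8294  0.3742  0.9954 -0.6178]
```

View pics/s2c.png

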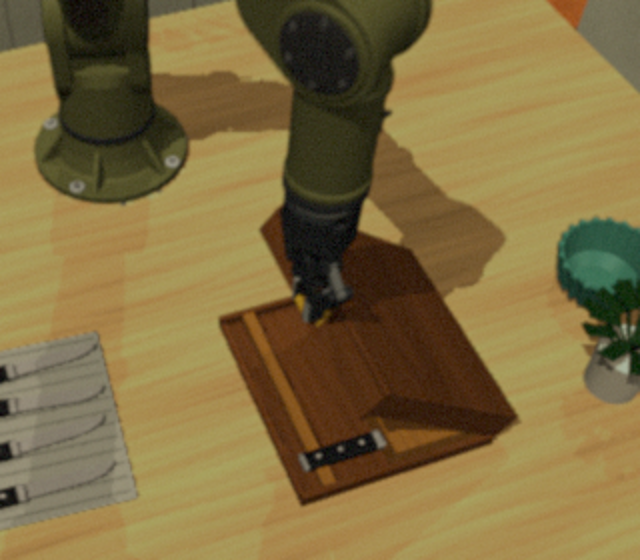

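The lid is lifting. A stowed handle shows at crop (342,450), at the far (+x world) end, so that is slot 1. Continuing the arc.

Emit:
step_arm(
  motion=[
    [[15, 0, -9.2, -9.9, 0], [15, 0, -9.7, -9.5, 0], [15, 0, -10.1, -9, 0], [15, 0, -10.6, -8.4, 0], [15, 0, -11, -7.9, 0], [15, 0, -11.4, -7.3, 0], [15, 0, -11.7, -6.7, 0], [15, 0, -12, -6.1, 0], [15, 0, -12.3, -5.5, 0], [15, 0, -12.6, -4.9, 0], [15, 0, -12.8, -4.2, 0], [15, 0, -13, -3.6, 0], [15, 0, -13.2, -2.9, 0], [15, 0, -13.3, -2.2, 0], [15, 0, -13.4, -1.6, 0], [15, 0, -13.5, -0.9, 0], [15, 0, 0, 0, 0], [15, 0, 0, 0, 0]],
  ],
)

```text
time: 7.8
tcp_pos: [0.5207, 0.2679, 0.2753]
orientation: [3.141, 0.007, -0.021]
ft_force: [-11.3, 1.7, 1.7]
opening: 0.0209
```

```bash
python3 shot.py scene s3; cd pics; python3 -c "
import cv2;p=cv2.imread('s3.png');cv2.imwrite('s3c.png',cv2.resize(p[60:340,220:540],None,fx=2,fy=2))"
```

```text
7.8 [0.5207 0.2679 0.2753] [ 3.1413  0.0068 -0.0214] [-11.3232   1.6802   1.6912] 0.020949291166029727 [-0.0386  0.4905 -0.7734  1.5246  0.3465  1.2748 -0.8776]
```

View pics/s3c.png

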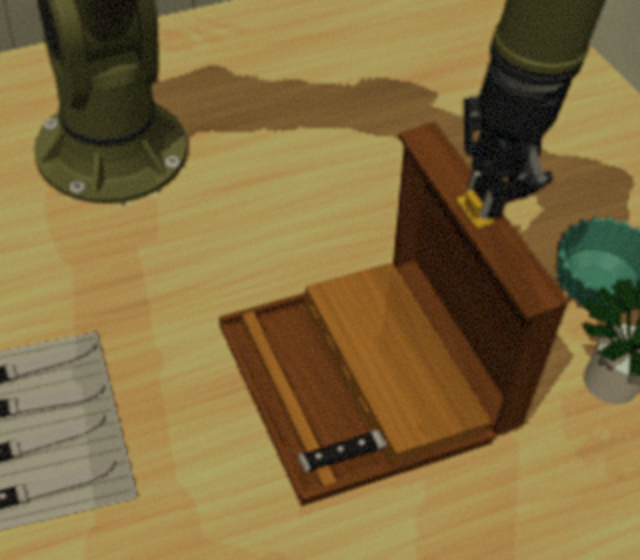

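Emit:
step_arm(
  motion=[
    [[45, 0, 0, 0, 0], [45, 0, 0, 0, 0], [45, 0, 0, 0, 0], [45, 0, 0, -15, 0], [45, 0, 0, -30, 0], [45, 0, 0, -15, 0], [45, 0, 40, 0, 0], [45, 0, 40, 0, 0], [45, 0, 40, 0, 0], [45, 0, 40, 0, 0], [45, 0, 40, 0, 0], [45, 0, 40, 0, 0], [45, 0, 8, 0, -1.2], [45, 0, 0, 0, 0]],
  ],
)

```text
time: 9.02
tcp_pos: [0.519, 0.013, 0.3359]
orientation: [3.14, -0.0, -0.011]
ft_force: [-0.1, 0.1, 0.6]
opening: 0.0455
```

```bash
python3 shot.py wrist w4;python3 shot.py top t4; python3 -c "
import cv2;p=cv2.imread('pics/t4.png');cv2.imwrite('pics/t4c.png',cv2.resize(p[150:290,215:475],None,fx=3,fy=3))"
```

```text
9.0167 [0.519  0.013  0.3359] [ 3.1396 -0.0002 -0.0114] [-0.1205  0.0586  0.5569] 0.045467836521654176 [ 0.4739  0.3287 -0.7775  1.5813  0.2374  1.3289 -0.3455]
9.0667 [0.5189 0.016  0.3361] [ 3.1414 -0.0006 -0.0087] [ 0.3238  1.4979 -0.5079] 0.04528299715155581 [ 0.471   0.3287 -0.7801  1.5812  0.2364  1.3287 -0.3479]
```

View pics/w4.png

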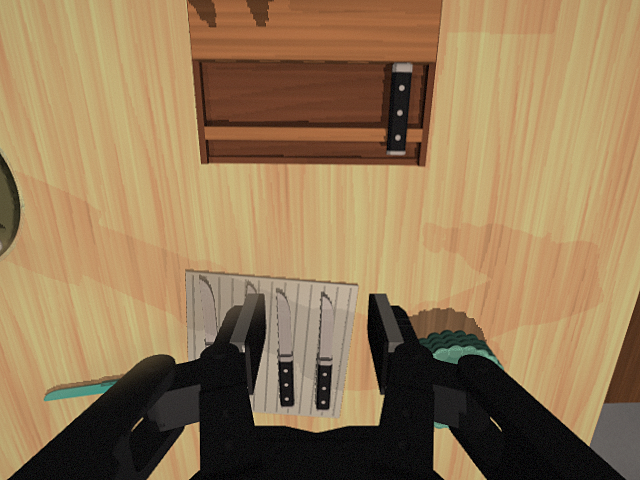

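View pics/t4c.png

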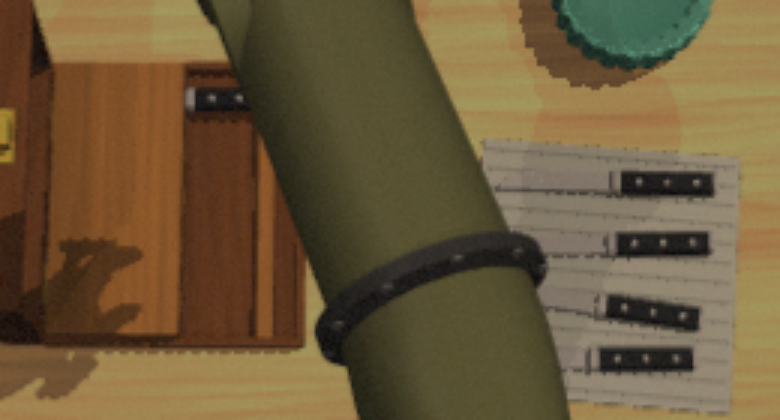

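```bash
python3 shot.py wrist w5; cat > m5.py <<'E'
from h import *
p=cv2.imread("pics/w5.png");d=np.load("pics/w5.npy");I=np.load("pics/w5_I.npy",allow_pickle=True).item()
hsv=cv2.cvtColor(p,cv2.COLOR_BGR2HSV)
m=((hsv[...,2]<50)).astype(np.uint8);k=np.zeros_like(m);k[60:160,375:420]=m[60:160,375:420]
k=cv2.morphologyEx(k,cv2.MORPH_CLOSE,np.ones((5,5)));k=cv2.morphologyEx(k,cv2.MORPH_OPEN,np.ones((9,9)))
c=max(cv2.findContours(k,0,2)[0],key=cv2.contourArea)[:,0,:]
P=plane(I,c,.032);print("stowed",cv2.boundingRect(c),cv2.minAreaRect((P[:,:2]*1000).astype(np.float32)))
X=dep(I,c,d);print(np.median(X,0))
# block front edge: per-column vertical gradient near row 60
g=cv2.cvtColor(p,cv2.COLOR_BGR2GRAY).astype(float)
g=cv2.GaussianBlur(g,(0,0),1)
def edge(cols,r0,r1,sgn):
    out=[]
    for u in cols:
        col=sgn*np.diff(g[r0:r1,u]);i=col.argmax();out.append((u,r0+i+.5))
    return np.array(out,float)
for nm,cols,r0,r1,s,z in(("block",range(210,380,6),50,72,-1,.044),("rail_near_front",range(215,380,6),130,150,-1,.020),("wallbottom",range(210,420,6),152,172,1,.012)):
    e=edge(cols,r0,r1,s);Q=plane(I,e,z);kf=np.polyfit(Q[:,0],Q[:,1],1);res=np.abs(np.polyval(kf,Q[:,0])-Q[:,1])
    ok=res<.003;kf=np.polyfit(Q[ok,0],Q[ok,1],1);print(nm,np.median(e[:,1]),"slope",kf[0],"y at .516",np.polyval(kf,.516),ok.sum())
def vedge(rows,c0,c1,s,z,nm):
    e=[]
    for v in rows:
        r=s*np.diff(g[v,c0:c1]);e.append((c0+r.argmax()+.5,v))
    Q=plane(I,np.array(e),z);kf=np.polyfit(Q[:,1],Q[:,0],1);res=np.abs(np.polyval(kf,Q[:,1])-Q[:,0]);ok=res<.003;kf=np.polyfit(Q[ok,1],Q[ok,0],1);print(nm,"slope",kf[0],"x at y=.08",np.polyval(kf,.08),ok.sum())
vedge(range(75,150,5),185,200,-1,.020,"left");vedge(range(75,150,5),425,445,1,.020,"right")
E
python3 m5.py; python3 -c "
import cv2;p=cv2.imread('pics/w5.png');cv2.imwrite('pics/w5c.png',cv2.resize(p[0:190,170:460],None,fx=2.7,fy=2.7))"
```

```text
9.1167 [0.5188 0.018  0.3362] [-3.141  -0.0007 -0.006 ] [-0.0477  0.5522 -0.2697] 0.04519588047083683 [ 0.4689  0.3287 -0.7816  1.5812  0.236   1.3287 -0.3486]
stowed (388, 79, 23, 62) ((616.5126953125, 98.92919158935547), (67.46713256835938, 23.601829528808594), 89.921142578125)
[0.6153 0.1107 0.0292]
block 65.5 slope -0.023331040224815452 y at .516 0.14579124186818598 29
rail_near_front 145.0 slope -0.024049023369034955 y at .516 0.058457919803729406 28
wallbottom 168.5 slope -0.019724477040829035 y at .516 0.028679358355138327 23
left slope 0.029960164731276308 x at y=.08 0.37719179842321277 15
right slope 0.02134029895047313 x at y=.08 0.6576344192433732 15
```

View pics/w5c.png

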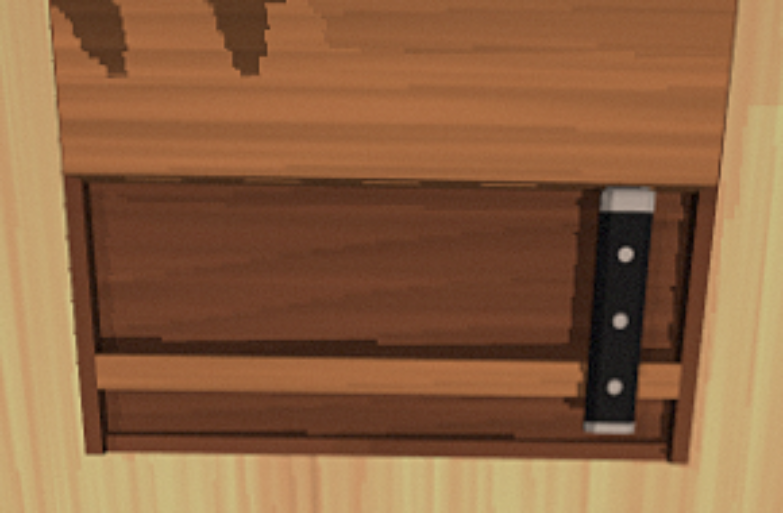

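Slot geometry is measured and self‑consistent (front wall to block 117 mm, case 280 mm wide). Slots 2 to 5 are free. Next I'll view the mat from the wrist.

Emit:
step_arm(
  motion=[
    [[45, -8, 40, 0, 0], [45, -8, 40, 0, 0], [45, -8, 40, 0, 0], [45, -8, 40, 0, 0], [45, -8, 40, 0, 0], [45, -8, 40, 0, 0], [45, -8, 40, 0, 0], [45, -8, 40, 0, 0], [45, -8, 40, 0, 0], [45, -8, 40, 0, 0], [45, 0, 0, 0, 0], [45, 0, 0, 0, 0], [45, 0, 0, 0, 0]],
  ],
)

```text
time: 10.25
tcp_pos: [0.4382, -0.3799, 0.3359]
orientation: [-3.14, -0.001, -0.002]
ft_force: [0.5, 1.5, -0.2]
opening: 0.045
```

```bash
python3 shot.py wrist w6; cat > kn.py <<'E'
import sys
from h import *
t=sys.argv[1]
p=cv2.imread(f"pics/{t}.png");I=np.load(f"pics/{t}_I.npy",allow_pickle=True).item()
hsv=cv2.cvtColor(p,cv2.COLOR_BGR2HSV)
W=plane(I,np.array([[u,v] for v in range(480) for u in range(640)],float),.014).reshape(480,640,3)
reg=(W[...,0]>.29)&(W[...,0]<.60)&(W[...,1]>-.40)&(W[...,1]<-.12)
m=((hsv[...,2]<70)&reg).astype(np.uint8)
m=cv2.morphologyEx(m,cv2.MORPH_CLOSE,np.ones((7,7)));m=cv2.morphologyEx(m,cv2.MORPH_OPEN,np.ones((9,9)))
for c in cv2.findContours(m,0,2)[0]:
    if cv2.contourArea(c)<300: continue
    P=plane(I,c[:,0,:],.0145)
    r=cv2.minAreaRect((P[:,:2]*1000).astype(np.float32));b=cv2.boxPoints(r)
    e=[b[1]-b[0],b[2]-b[1]];L=[np.linalg.norm(x) for x in e];a=e[int(np.argmax(L))];
    if a[1]<0:a=-a
    print("px",cv2.boundingRect(c),"ctr",np.round(r[0],1),"len",np.round(sorted(L),1),"tilt(x per y, rad)",round(float(np.arctan2(a[0],a[1])),3))
E
python3 kn.py w6
```

```text
10.25 [ 0.4382 -0.3799  0.3359] [-3.1401 -0.0008 -0.0021] [ 0.5248  1.5281 -0.1988] 0.04500073402964598 [ 1.0872  0.4179 -0.6582  1.43    0.254   1.3798  0.4208]
px (375, 92, 25, 74) ctr [ 527.1 -321.1] len [23.2 87.4] tilt(x per y, rad) 0.056
px (330, 85, 20, 75) ctr [ 468.2 -313.3] len [22.8 86.8] tilt(x per y, rad) -0.01
px (271, 74, 28, 75) ctr [ 401.4 -300.7] len [24.5 88. ] tilt(x per y, rad) 0.164
px (238, 66, 21, 77) ctr [ 358.4 -292.2] len [23.8 86.6] tilt(x per y, rad) 0.013
```

View pics/w6.png

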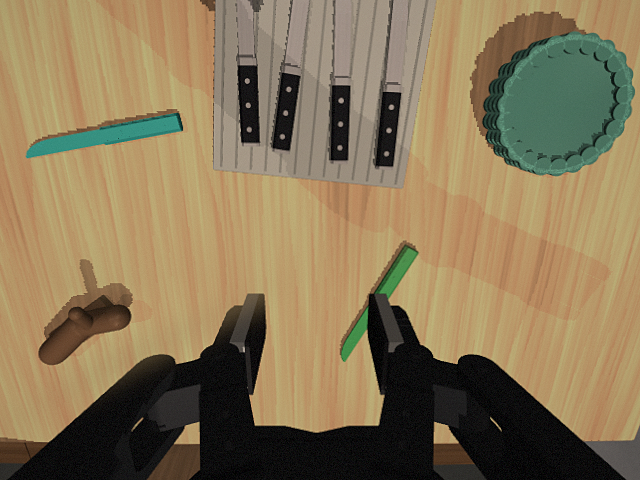

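Chosen: the four black-handled knives, at handle pixels (388,127), (340,120), (286,110) and (248,103) in this close view. The turquoise look-alike (105,133), the green one (378,300) and the brown object (85,330) are left out. First is the rightmost knife, which goes to slot 2.

Emit:
step_arm(
  motion=[
    [[45, 22.5, -20.5, 10, 0], [45, 22.5, -20.5, 30, 0], [45, 22.5, -20.5, 30, 0], [45, 22.7, -20.3, 30, 0], [45, 0, 0, 40, 3.1], [45, 0, 0, 40, 0], [45, 0, 0, 40, 0], [45, 0, 0, 30, 0], [45, 0, 0, 20, 0], [45, 0, 0, 0, 0], [45, 0, 0, 0, 0], [45, 0, 0, 0, 0]],
  ],
)

```text
time: 11.3
tcp_pos: [0.5273, -0.3009, 0.0701]
orientation: [3.141, -0.003, -0.057]
ft_force: [0.3, 0.4, -0.1]
opening: 0.045
```

```bash
python3 shot.py wrist w7
```

```text
11.3 [ 0.5273 -0.3009  0.0701] [ 3.1411 -0.0026 -0.0568] [ 0.2642  0.366  -0.1059] 0.04495385875094437 [ 0.8081  0.6867 -0.5433  1.7453  0.4571  0.8357 -0.0034]
```

View pics/w7.png

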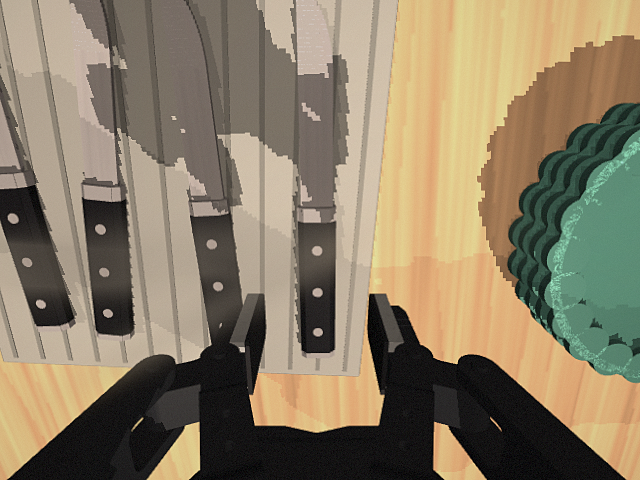

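The handle at (317,285) is centred and aligned between the fingers. Descend and grip.

Emit:
step_arm(
  motion=[
    [[45, 0, -2.5, 30, 0], [45, 0, 0, 22, 0], [45, 0, 0, 11, 0], [45, 0, 0, 0, 0], [45, 0, 0, 0, 0], [10, 0, 0, 0, 0], [10, 0, 0, 0, 0], [10, 0, 0, 0, 0], [10, 0, 0, 0, 0], [10, 0, 0, 0, 0], [10, 0, 0, 0, 0]],
  ],
)

```text
time: 12.27
tcp_pos: [0.527, -0.2998, 0.0072]
orientation: [3.14, -0.003, -0.059]
ft_force: [-0.1, 0.3, 4.7]
opening: 0.0197
```

Emit:
step_arm(
  motion=[
    [[10, 0, 0, -5, 0], [10, 0, 0, -15, 0], [10, 0, 0, -25, 0], [10, 0, 0, -25, 0], [10, 0, 0, -20, -2], [10, 0, 0, 0, 0], [10, 0, 0, 0, 0]],
  ],
)

```text
time: 12.85
tcp_pos: [0.5264, -0.2998, 0.0969]
orientation: [3.14, -0.003, -0.024]
ft_force: [0.2, 0.1, -2.1]
opening: 0.0196
```

```bash
python3 shot.py wrist w8; python3 shot.py scene s8;  python3 -c "
import cv2;p=cv2.imread('pics/s8.png');cv2.imwrite('pics/s8c.png',cv2.resize(p[180:380,150:410],None,fx=3,fy=3))"
```

```text
12.85 [ 0.5264 -0.2998  0.0969] [ 3.1401 -0.0026 -0.0245] [ 0.2067  0.0537 -2.1142] 0.019604901630158617 [ 0.8255  0.6556 -0.5728  1.7245  0.4402  0.8896  0.0411]
12.9 [ 0.5256 -0.2996  0.0956] [ 3.141  -0.0004 -0.0247] [-0.1215  0.3626 -1.0464] 0.019399803630540603 [ 0.8252  0.6571 -0.5719  1.7258  0.4404  0.8892  0.0408]
```

View pics/w8.png

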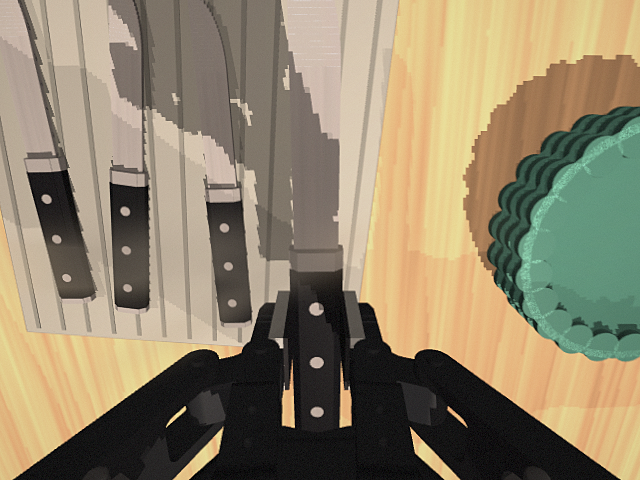

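View pics/s8c.png

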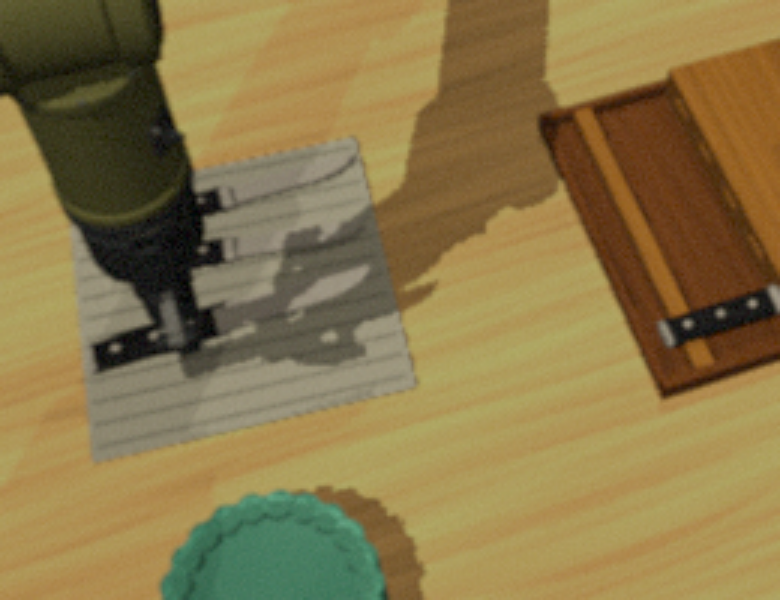

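The knife is held. I'll measure its pose in the hand from the depth along column 317, with the blade-bolster junction at row ~248.

```bash
cat > hand.py <<'E'
import sys
from h import *
t=sys.argv[1];o=ctrl.get_obs()
p=cv2.imread(f"pics/{t}.png");d=np.load(f"pics/{t}.npy");I=np.load(f"pics/{t}_I.npy",allow_pickle=True).item()
g=cv2.GaussianBlur(cv2.cvtColor(p,cv2.COLOR_BGR2GRAY).astype(float),(0,0),1)
tcp=o["tcp_pos"]
rows=np.arange(20,430,10)
for u0 in(317,):
    for v in rows:
        X=np.median([dep(I,(u,v),d)[0] for u in range(u0-6,u0+7,2)],0);print(v,"g",int(g[v,u0]),"rel TCP mm",np.round((X-tcp)*1000,1))
E
python3 hand.py w8
```

```text
20 g 198 rel TCP mm [  5.4 112.1   6.9]
30 g 195 rel TCP mm [  5.3 109.2   6.6]
40 g 198 rel TCP mm [  5.3 106.1   6.5]
50 g 194 rel TCP mm [  5.2 103.    7.1]
60 g 196 rel TCP mm [ 5.1 99.9  6.9]
70 g 192 rel TCP mm [ 5.  96.7  6.9]
80 g 192 rel TCP mm [ 4.9 93.5  7. ]
90 g 192 rel TCP mm [ 4.9 90.2  7. ]
100 g 191 rel TCP mm [ 4.8 86.9  7.5]
110 g 191 rel TCP mm [ 4.7 83.5  6.9]
120 g 112 rel TCP mm [ 4.6 80.1  6.5]
130 g 112 rel TCP mm [ 4.5 76.6  6.3]
140 g 111 rel TCP mm [ 4.5 73.   6.6]
150 g 111 rel TCP mm [ 4.4 69.5  7.2]
160 g 111 rel TCP mm [ 4.3 65.8  7. ]
170 g 110 rel TCP mm [ 4.2 62.1  7.2]
180 g 111 rel TCP mm [ 4.  58.2  6.7]
190 g 111 rel TCP mm [ 4.  54.4  7.2]
200 g 112 rel TCP mm [ 3.9 50.3  6.7]
210 g 113 rel TCP mm [ 3.8 46.4  7.3]
220 g 114 rel TCP mm [ 3.7 42.2  6.9]
230 g 117 rel TCP mm [ 3.6 38.1  6.9]
240 g 118 rel TCP mm [ 3.5 33.8  6.8]
250 g 96 rel TCP mm [ 3.4 30.4  9.2]
260 g 118 rel TCP mm [ 3.3 27.3 11.9]
270 g 110 rel TCP mm [ 3.2 22.7 11.5]
280 g 48 rel TCP mm [ 3.1 18.3 11.6]
290 g 31 rel TCP mm [ 3.8 13.8 11.6]
300 g 33 rel TCP mm [ 2.9  9.2 11.6]
310 g 181 rel TCP mm [ 2.8  4.6 11.9]
320 g 37 rel TCP mm [ 2.7 -0.5 11.4]
330 g 38 rel TCP mm [ 2.6 -5.3 11.8]
340 g 37 rel TCP mm [  2.4 -10.4  11.5]
350 g 37 rel TCP mm [  2.3 -15.6  11.7]
360 g 179 rel TCP mm [  2.2 -20.7  11.9]
370 g 36 rel TCP mm [  2.1 -26.3  11.5]
380 g 34 rel TCP mm [  1.9 -32.1  11.3]
390 g 33 rel TCP mm [  1.8 -37.2  11.7]
400 g 33 rel TCP mm [  1.6 -43.4  11.4]
410 g 173 rel TCP mm [  1.5 -48.9  11.8]
420 g 29 rel TCP mm [  1.4 -55.5  11.4]
```

Emit:
step_arm(
  motion=[
    [[10, 3, -29.2, 0, 0], [10, 3, -29.2, 0, 0], [10, 3, -29.2, 0, 0], [10, 3, -29.2, 0, 0], [10, 3, -29.2, 0, 0], [10, 3, -29.2, 0, 0], [10, 3, -29.2, 0, 0], [10, 3, -29.2, 0, 0], [10, 3, -29.2, 0, 0], [10, 3.5, -29.2, 0, 0], [10, 0, 0, 0, 0], [10, 0, 0, 30, 0], [10, 0, 0, 30, 0], [10, 0, 0, 10, 0], [10, 0, 0, 0, 0], [10, 0, 0, 0, 0], [10, 0, 0, 0, 0]],
  ],
)

```text
time: 14.37
tcp_pos: [0.5639, -0.0081, 0.0262]
orientation: [-3.141, -0.001, -0.024]
ft_force: [0.3, 0.3, -1.6]
opening: 0.0196
```

```bash
python3 shot.py wrist w9;python3 shot.py wrist w9
```

```text
14.3667 [ 0.5639 -0.0081  0.0262] [-3.1413 -0.0011 -0.024 ] [ 0.2544  0.2905 -1.5897] 0.019594834951647714 [ 0.28    0.6921 -0.489   1.8962  0.4999  0.6752 -0.5354]
14.4167 [ 0.5641 -0.0081  0.0265] [-3.1413 -0.0019 -0.0241] [ 0.4425  0.6381 -1.314 ] 0.019840735559717552 [ 0.2802  0.6915 -0.489   1.8962  0.5     0.6749 -0.5356]
```

View pics/w9.png

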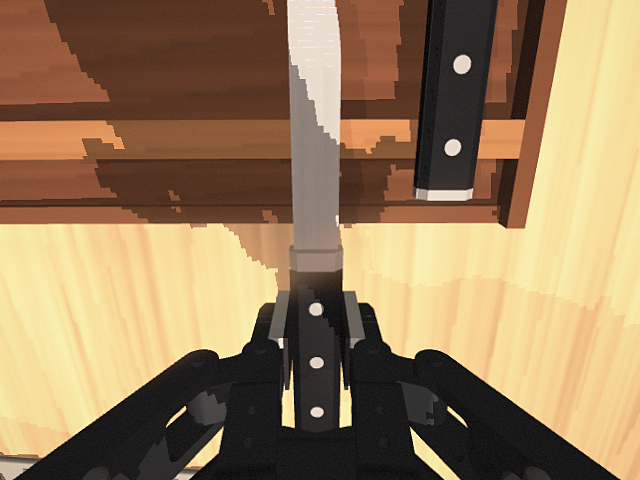

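```bash
python3 - <<'E'
from h import *
I=np.load("pics/w9_I.npy",allow_pickle=True).item();d=np.load("pics/w9.npy")
A=plane(I,[(462,64),(453,147)],.032);B=plane(I,[(316,309.5),(316.7,362),(316.8,411)],.034);C=plane(I,[(315,30),(315,240)],.030)
print(A,B,C);print(dep(I,(462,64),d),dep(I,(453,147),d),dep(I,(316,309),d),dep(I,(315,150),d),dep(I,(300,213),d))
kh=np.polyfit(B[:,1],B[:,0],1);ks=np.polyfit(A[:,1],A[:,0],1);print(kh,ks)
for y in(.04,.09,.144):print(y,np.polyval(ks,y)-np.polyval(kh,y))
E
```

```text
[[0.6179 0.0898 0.032 ]
 [0.6174 0.0617 0.032 ]] [[ 0.5652 -0.0043  0.034 ]
 [ 0.5648 -0.0312  0.034 ]
 [ 0.5642 -0.0594  0.034 ]] [[0.5674 0.1017 0.03  ]
 [0.5655 0.0256 0.03  ]]
[[0.6173 0.0896 0.0338]] [[0.6172 0.0617 0.0326]] [[ 0.5652 -0.0029  0.0359]] [[0.5664 0.0616 0.0307]] [[0.5599 0.0373 0.0305]]
[0.0175 0.5653] [0.0169 0.6164]
0.04 0.05111000655161313
0.09 0.05107929309487236
0.144 0.051046122561592355
```

Emit:
step_arm(
  motion=[
    [[10, 0, -6, 0.8, 0], [10, 0, -8, 0, 0], [10, 0, -8, 0, 0], [10, 0, -12, 0, 0], [10, 0, -12, 0, 0], [10, 0, -12, 0, 0], [10, 0, -12, 0, 0], [10, 0, -12, 0, 0], [10, 0, -12, 0, 0], [10, 0, -12, 0, 0], [10, 0, -8, 0, 0], [10, 0, -4, 0, 0], [10, 0, 0, 0, 0]],
  ],
)

```text
time: 15.55
tcp_pos: [0.566, 0.1112, 0.0245]
orientation: [-3.141, -0.0, -0.022]
ft_force: [0.4, -0.9, -1.2]
opening: 0.0196
```

Emit:
step_arm(
  motion=[
    [[10, 0, -1.5, 0, 0], [10, 0, -1.5, 0, 0], [10, 0, 0, 0, 0], [10, 0, 0, 0, 0]],
  ],
)

```text
time: 15.88
tcp_pos: [0.5662, 0.1122, 0.0244]
orientation: [3.141, 0.0, -0.025]
ft_force: [0.4, 0.4, -0.6]
opening: 0.0194
```

```bash
python3 shot.py wrist w10
```

```text
15.8833 [0.5662 0.1122 0.0244] [ 3.1413  0.     -0.0245] [ 0.4438  0.4282 -0.5848] 0.01936787243561777 [ 0.0558  0.7058 -0.4707  1.8604  0.4809  0.6899 -0.7208]
```

View pics/w10.png

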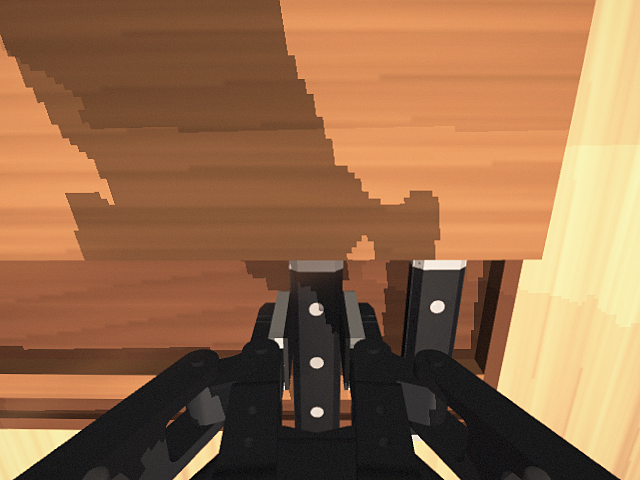

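The knife is in slot 2. Its first rivet is at row 309 against the stowed knife's 307, so it is about 1 mm short. Push a little further and release.

Emit:
step_arm(
  motion=[
    [[10, 0, -2, 0, 0], [10, 0, -1, 0, 0], [10, 0, 0, 0, 0], [10, 0, 0, 0, 0], [32, 0, 0, 0, 0], [32, 0, 0, 0, 0], [32, 0, 0, 0, 0], [32, 0, 0, 0, 0], [32, 0, 0, 0, 0]],
  ],
)

```text
time: 16.68
tcp_pos: [0.5662, 0.1164, 0.0246]
orientation: [-3.141, -0.0, -0.023]
ft_force: [-0.9, 0.8, -0.7]
opening: 0.0321
```

```bash
python3 shot.py wrist w11
```

```text
16.6833 [0.5662 0.1164 0.0246] [-3.1409 -0.0003 -0.0233] [-0.8686  0.7849 -0.7284] 0.03211957465825887 [ 0.0495  0.7065 -0.4712  1.8584  0.48    0.6906 -0.7251]
```

View pics/w11.png

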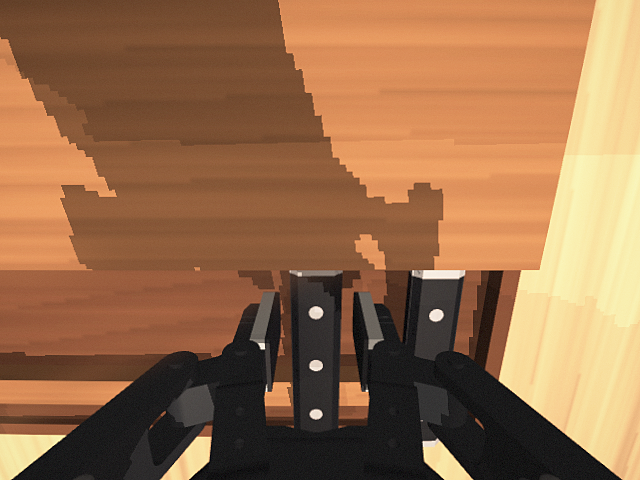

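It is home: rivet row 313 against 315. Next, the knife at x≈0.468.

Emit:
step_arm(
  motion=[
    [[32, 0, 0, -20, 0], [32, 0, 0, -30, 0], [32, 0, 0, -30, 0], [45, -8.2, 37.2, 0, 0], [45, -8.2, 37.2, 0, 0], [45, -8.2, 37.2, 0, 0], [45, -8.2, 37.2, 0, 0], [45, -8.2, 37.2, 0, 0], [45, -8.2, 37.2, 0, 0], [45, -8.2, 37.2, 0, 0], [45, -8.2, 37.2, 0, 0], [45, -8.2, 37.2, 0, 0], [45, -8.2, 37.2, 0, 0], [45, -8.2, 37.2, 0, 0], [45, 0, 0, 10, -1.9], [45, 0, 0, 20, 0], [45, 0, 0, 0, 0], [45, 0, 0, 0, 0], [45, 0, 0, 0, 0]],
  ],
)

```text
time: 18.32
tcp_pos: [0.4669, -0.2903, 0.075]
orientation: [-3.141, -0.0, 0.011]
ft_force: [0.3, -0.5, -0.8]
opening: 0.045
```

```bash
python3 shot.py wrist w12; python3 kn.py w12
```

```text
18.3167 [ 0.4669 -0.2903  0.075 ] [-3.1413 -0.0003  0.0108] [ 0.2948 -0.4629 -0.7872] 0.04503385065403424 [ 0.8705  0.6142 -0.5561  1.8937  0.456   0.7616  0.0703]
px (368, 304, 137, 97) ctr [ 550.5 -361.1] len [76.7 98.3] tilt(x per y, rad) 1.57
px (125, 283, 39, 39) ctr [ 359.3 -323.3] len [24.5 27.6] tilt(x per y, rad) 0.003
px (300, 273, 35, 79) ctr [ 468.6 -330.1] len [21.1 57.4] tilt(x per y, rad) 0.004
px (110, 269, 156, 130) ctr [ 392.9 -368.1] len [ 81.9 130.7] tilt(x per y, rad) 0.63
px (194, 202, 41, 42) ctr [ 407.9 -271.3] len [22.8 26.1] tilt(x per y, rad) 0.133
px (108, 186, 47, 56) ctr [ 360.4 -265.1] len [24.3 33.6] tilt(x per y, rad) 0.015
```

View pics/w12.png

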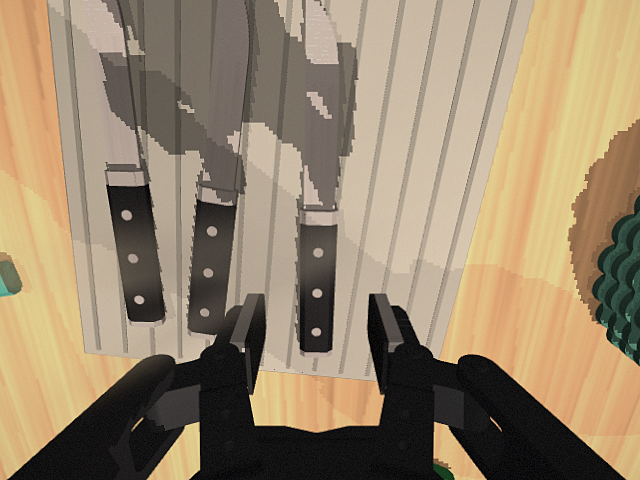

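Emit:
step_arm(
  motion=[
    [[45, 0, 0, 30, 0], [45, 0, 0, 26, 0], [45, 0, 0, 11, 0], [45, 0, 0, 0, 0], [45, 0, 0, 0, 0], [10, 0, 0, 0, 0], [10, 0, 0, 0, 0], [10, 0, 0, 0, 0], [10, 0, 0, 0, 0], [10, 0, 0, 0, 0], [10, 0, 0, 0, 0], [10, 0, 0, -5, 0], [10, 0, 0, -15, 0], [10, 0, 0, -25, 0], [10, 0, 0, -25, 0], [10, 0, 0, -20, 1.9], [10, 0, 0, 0, 0], [10, 0, 0, 0, 0], [10, 0, 0, 0, 0]],
  ],
)

```text
time: 19.95
tcp_pos: [0.4658, -0.2913, 0.0974]
orientation: [3.141, 0.0, -0.024]
ft_force: [-0.4, -0.7, -1.3]
opening: 0.019
```

```bash
python3 shot.py wrist w13; python3 shot.py wrist w13; python3 hand.py w13 | awk 'NR%3==1||($1>230&&$1<280)'
```

```text
19.95 [ 0.4658 -0.2913  0.0974] [ 3.1413  0.0004 -0.0235] [-0.4003 -0.6623 -1.2883] 0.019033634153616794 [ 0.8829  0.5836 -0.569   1.8729  0.4239  0.8076  0.0667]
20.0 [ 0.4655 -0.2911  0.0968] [-3.1412  0.0013 -0.0235] [-0.3891 -0.1559 -0.4367] 0.019575212094596943 [ 0.8827  0.5844 -0.5688  1.8733  0.4239  0.8076  0.0667]
20 g 188 rel TCP mm [  4.  112.7   3.4]
50 g 193 rel TCP mm [  3.8 103.6   3.3]
80 g 185 rel TCP mm [ 3.6 93.9  3. ]
110 g 173 rel TCP mm [ 3.4 83.7  2.9]
140 g 108 rel TCP mm [ 3.1 73.1  3.3]
170 g 108 rel TCP mm [ 2.9 61.9  3.1]
200 g 108 rel TCP mm [ 2.6 50.2  3.6]
230 g 112 rel TCP mm [ 2.3 37.7  3. ]
240 g 113 rel TCP mm [ 2.2 33.3  3. ]
250 g 93 rel TCP mm [ 2.1 29.6  4.7]
260 g 112 rel TCP mm [ 2.  26.3  7.5]
270 g 106 rel TCP mm [ 1.9 21.7  6.9]
290 g 29 rel TCP mm [ 1.7 13.3  8.4]
320 g 36 rel TCP mm [ 1.4 -1.7  7.2]
350 g 36 rel TCP mm [  1.  -16.9   7.6]
380 g 34 rel TCP mm [  0.7 -33.    7.9]
410 g 168 rel TCP mm [  0.3 -50.9   7.8]
```

View pics/w13.png

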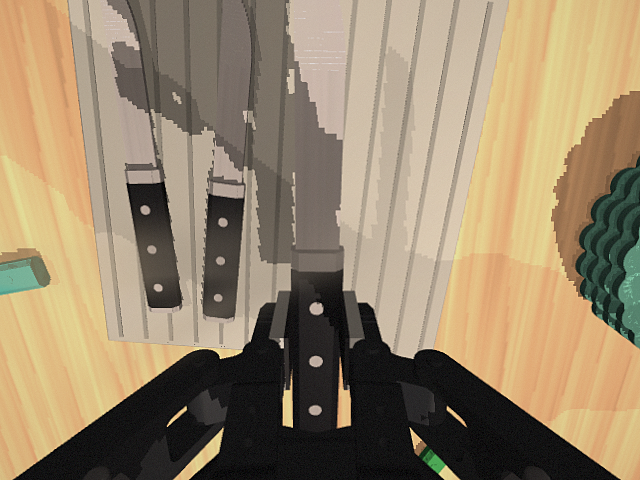

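```bash
cat > riv.py <<'E'
import sys
from h import *
for t in sys.argv[1:]:
    p=cv2.imread(f"pics/{t}.png");g=cv2.cvtColor(p,cv2.COLOR_BGR2GRAY)
    r=g[285:440,297:337];m=(r>120).astype(np.uint8);n,l,st,c=cv2.connectedComponentsWithStats(m)
    c=[np.round(c[i]+[297,285],2) for i in range(1,n) if 40<st[i,4]<400]
    # handle width at row 330-350 & bolster
    print(t,[list(map(float,x)) for x in c])
    b=g[240:260,300:334].astype(float).mean(1);print("  bolster row",240+np.argmin(np.diff(b)),np.round(b[4:16]))
E
python3 riv.py w8 w9 w10 w13
```

```text
w8 [[315.15, 309.15], [316.45, 362.02], [316.86, 411.63]]
  bolster row 248 [120. 120. 121. 122. 115. 100.  93.  95.  96. 112. 121. 119.]
w9 [[315.29, 308.94], [316.4, 362.1], [316.71, 411.66]]
  bolster row 248 [139. 140. 140. 141. 140. 124. 112. 113. 111. 130. 142. 141.]
w10 [[315.29, 309.01], [316.36, 362.23], [316.73, 411.61]]
  bolster row 258 [100. 101. 101. 100.  99.  97.  96.  96.  97.  97.  97.  98.]
w13 [[316.02, 308.36], [315.59, 360.92], [314.81, 409.91]]
  bolster row 248 [115. 115. 114. 116. 118. 103.  89.  89.  88. 102. 113. 114.]
```

Emit:
step_arm(
  motion=[
    [[10, 4.1, -28.7, 0, 0], [10, 4.1, -28.7, 0, 0], [10, 4.1, -28.7, 0, 0], [10, 4.1, -28.7, 0, 0], [10, 4.1, -28.7, 0, 0], [10, 4.1, -28.7, 0, 0], [10, 4.1, -28.7, 0, 0], [10, 4.1, -28.7, 0, 0], [10, 4.1, -28.7, 0, 0], [10, 4.1, -28.7, 0, 0], [10, 0, 0, 0, 0], [10, 0, 0, 30, 0], [10, 0, 0, 30, 0], [10, 0, 0, 7, 0], [10, 0, 0, 0, 0], [10, 0, 0, 0, 0], [10, 0, 0, 0, 0]],
  ],
)

```text
time: 21.47
tcp_pos: [0.5148, -0.0051, 0.0314]
orientation: [-3.141, -0.001, -0.024]
ft_force: [0.6, -1.0, -0.9]
opening: 0.0192
```

```bash
python3 shot.py wrist w14; python3 riv.py w14
```

```text
21.4667 [ 0.5148 -0.0051  0.0314] [-3.1414 -0.0012 -0.0238] [ 0.6091 -0.9757 -0.8823] 0.019164510013769655 [ 0.2754  0.6309 -0.4748  2.0227  0.4975  0.6003 -0.5629]
w14 [[315.12, 308.3], [315.45, 361.1], [314.89, 409.9]]
  bolster row 249 [138. 138. 139. 139. 142. 129. 113. 110. 109. 121. 137. 140.]
```

View pics/w14.png

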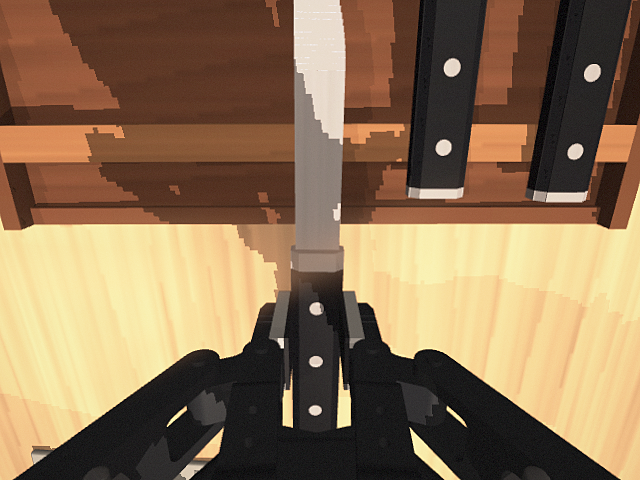

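```bash
cat > cmp.py <<'E'
import sys
from h import *
t=sys.argv[1];ks=eval(sys.argv[2]);hd=eval(sys.argv[3])
I=np.load(f"pics/{t}_I.npy",allow_pickle=True).item();d=np.load(f"pics/{t}.npy")
O=np.array([.519,.1457]);ex=np.array([.0235,1]);ey=np.array([-1,.0235])
for nm,L,z in(("case",ks,.032),("held",hd,.034)):
    for uv in L:
        P=plane(I,uv,z)[0];v,u=int(round(uv[1])),int(round(uv[0]));zz=np.median(dep(I,np.array([[u+a,v+b] for a in(-2,0,2) for b in(-2,0,2)]),d)[:,2])
        q=P[:2]-O;print(nm,uv,"case-frame mm x,y",np.round([1000*q@ex-8,1000*q@ey],1),"depth z",round(zz*1000,1))
E
python3 cmp.py w14 "[(452,67),(443,147.5),(592,73),(575,152),(435,198),(557,202)]" "[(316,308.5),(316,361),(315.3,410),(319,230),(319,60)]"
```

```text
case (452, 67) case-frame mm x,y [-60.2 -49.1] depth z 33.0
case (443, 147.5) case-frame mm x,y [-88.6 -48.9] depth z 32.9
case (592, 73) case-frame mm x,y [ -61.8 -100.6] depth z 33.3
case (575, 152) case-frame mm x,y [ -90.1 -100.6] depth z 33.1
case (435, 198) case-frame mm x,y [-108.4  -47.9] depth z 32.5
case (557, 202) case-frame mm x,y [-110.   -97.8] depth z 32.7
held (316, 308.5) case-frame mm x,y [-157.5   -0.3] depth z 38.7
held (316, 361) case-frame mm x,y [-185.3   -0.2] depth z 38.7
held (315.3, 410) case-frame mm x,y [-214.5    0.1] depth z 39.2
held (319, 230) case-frame mm x,y [-121.2   -1.5] depth z 34.1
held (319, 60) case-frame mm x,y [-58.3  -1.4] depth z 34.2
```

Held knife is laterally on slot 3's line, but its handle top sits 5.8 mm above the knives already home. I'll lower it 4 mm, then insert.

Emit:
step_arm(
  motion=[
    [[10, 0, 0, 4, 0], [10, 0, 0, 0, 0], [10, 0, -6, 0, 0], [10, 0, -8, 0, 0], [10, 0, -8, 0, 0], [10, 0, -12, 0, 0], [10, 0, -12, 0, 0], [10, 0, -12, 0, 0], [10, 0, -12, 0, 0], [10, 0, -12, 0, 0], [10, 0, -12, 0, 0], [10, 0, -12, 0, 0], [10, 0, -8, 0, 0], [10, 0, -4, 0, 0], [10, 0, 0, 0, 0]],
  ],
)

```text
time: 22.77
tcp_pos: [0.5169, 0.1141, 0.0265]
orientation: [-3.141, -0.0, -0.022]
ft_force: [-0.6, 0.7, -0.5]
opening: 0.0196
```

```bash
python3 shot.py wrist w15;python3 shot.py wrist w15; python3 riv.py w15
```

```text
22.7667 [0.5169 0.1141 0.0265] [-3.1411 -0.0002 -0.0223] [-0.6478  0.7216 -0.5277] 0.019600630586156784 [ 0.0309  0.6501 -0.451   1.9877  0.4791  0.6082 -0.7622]
22.8167 [0.5168 0.113  0.0264] [ 3.1414  0.0001 -0.0231] [ 0.1966 -1.195  -0.5241] 0.019818464701923943 [ 0.032   0.65   -0.4503  1.988   0.4793  0.6084 -0.7618]
w15 [[315.75, 308.35], [315.45, 361.09], [314.89, 409.9]]
  bolster row 255 [111. 109. 106. 104. 103. 104. 104. 104. 104. 105. 104. 104.]
```

View pics/w15.png

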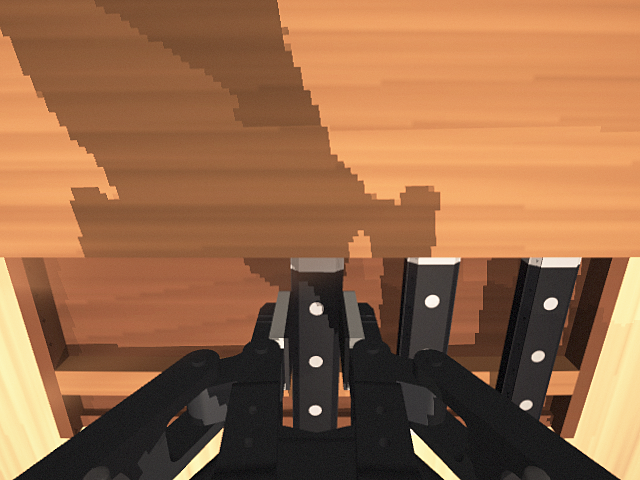

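The held knife's rivet is at row 308 against 301 for the neighbour, so about 4 mm remain. Push on, then release.

Emit:
step_arm(
  motion=[
    [[10, 0, -2, 0, 0], [10, 0, -2, 0, 0], [10, 0, -1.5, 0, 0], [10, 0, 0, 0, 0], [10, 0, 0, 0, 0], [10, 0, 0, 0, 0], [32, 0, 0, 0, 0], [32, 0, 0, 0, 0], [32, 0, 0, 0, 0], [32, 0, 0, 0, 0], [32, 0, 0, 0, 0]],
  ],
)

```text
time: 23.78
tcp_pos: [0.517, 0.1187, 0.0265]
orientation: [-3.141, -0.0, -0.023]
ft_force: [-0.0, 0.7, -0.5]
opening: 0.032
```

```bash
python3 shot.py wrist w16; python3 riv.py w16
```

```text
23.7833 [0.517  0.1187 0.0265] [-3.1411 -0.0002 -0.0234] [-0.0011  0.749  -0.5277] 0.031966851244661976 [ 0.0219  0.651  -0.4504  1.9846  0.4778  0.61   -0.77  ]
w16 [[315.91, 312.2], [315.08, 364.26], [314.26, 412.5]]
  bolster row 258 [113. 112. 111. 111. 110. 110. 110. 110. 110. 109. 109. 109.]
```

View pics/w16.png

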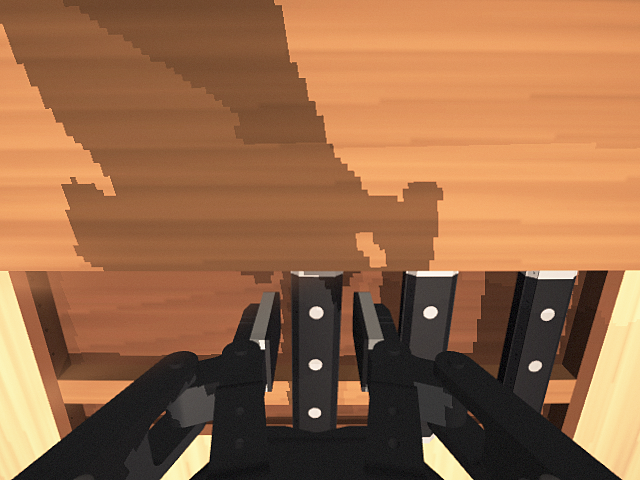

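Home: row 312 against 313. Next is the tilted knife at x≈0.401. Its neighbour is close, so I'll use an opening of 30.

Emit:
step_arm(
  motion=[
    [[32, 0, 0, -20, 0], [32, 0, 0, -30, 0], [32, 0, 0, -30, 0], [30, -9.4, 35.7, 0, 0], [30, -9.4, 35.7, 0, 0], [30, -9.4, 35.7, 0, 0], [30, -9.4, 35.7, 0, 0], [30, -9.4, 35.7, 0, 0], [30, -9.4, 35.7, 0, 0], [30, -9.4, 35.7, 0, 0], [30, -9.4, 35.7, 0, 0], [30, -9.4, 35.7, 0, 0], [30, -9.4, 35.7, 0, 0], [30, -9.2, 35.3, 0, 0], [30, 0, 0, 10, 4], [30, 0, 0, 20, 4], [30, 0, 0, 0, 0], [30, 0, 0, 0, 0], [30, 0, 0, 0, 0]],
  ],
)

```text
time: 25.42
tcp_pos: [0.405, -0.2708, 0.077]
orientation: [-3.141, -0.0, -0.16]
ft_force: [-0.7, -0.5, 0.2]
opening: 0.03
```

```bash
python3 shot.py wrist w17; python3 kn.py w17
```

```text
25.4167 [ 0.405  -0.2708  0.077 ] [-3.1414 -0.0001 -0.1597] [-0.7208 -0.5067  0.226 ] 0.02997658933353168 [ 0.8773  0.5269 -0.4935  2.0523  0.4012  0.6553 -0.042 ]
px (351, 305, 154, 108) ctr [ 470.1 -354.4] len [ 90.1 101.5] tilt(x per y, rad) -1.57
px (165, 294, 118, 141) ctr [ 333.6 -344.9] len [ 86.8 109.5] tilt(x per y, rad) 0.018
px (301, 263, 35, 96) ctr [ 400.5 -310.9] len [21.4 70.2] tilt(x per y, rad) 0.168
px (242, 231, 19, 50) ctr [ 366.7 -265.4] len [11.2 32.4] tilt(x per y, rad) 0.211
```

View pics/w17.png

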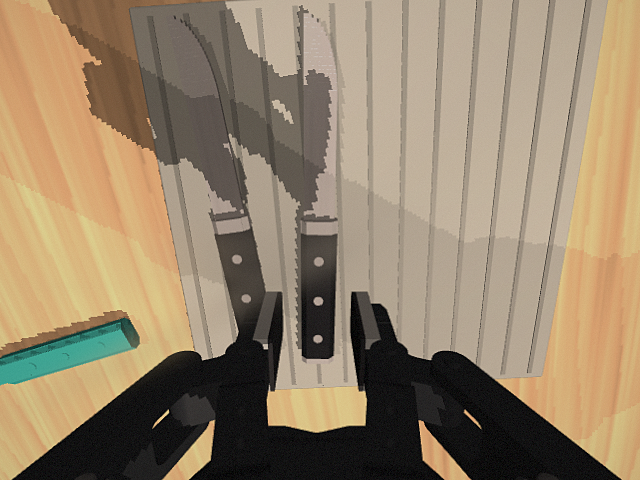

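Emit:
step_arm(
  motion=[
    [[30, 1, 0, 30, 0], [30, 0, 0, 15, 0], [30, 0, 0, 8, 0], [30, 0, 0, 0, 0]],
  ],
)

```text
time: 25.8
tcp_pos: [0.4053, -0.2709, 0.0228]
orientation: [-3.141, 0.002, -0.161]
ft_force: [-1.1, -0.1, 0.3]
opening: 0.0301
```

```bash
python3 shot.py wrist w18
```

```text
25.8 [ 0.4053 -0.2709  0.0228] [-3.1408  0.0015 -0.1614] [-1.0733 -0.1389  0.3442] 0.03011926745805347 [ 0.8194  0.6124 -0.4181  2.0971  0.4824  0.5265 -0.1162]
```

View pics/w18.png

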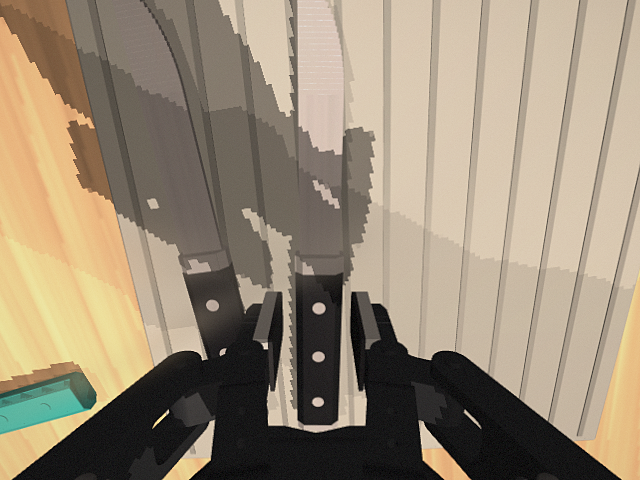

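The handle at (320,350) is centred, and the left finger just clears the neighbour's handle at (215,310). Lower, grip and lift.

Emit:
step_arm(
  motion=[
    [[30, 0.5, 0, 8, 0], [30, 0, 0, 7, 0], [30, 0, 0, 0, 0], [30, 0, 0, 0, 0], [10, 0, 0, 0, 0], [10, 0, 0, 0, 0], [10, 0, 0, 0, 0], [10, 0, 0, 0, 0], [10, 0, 0, 0, 0], [10, 0, 0, -5, 0], [10, 0, 0, -15, 0], [10, 0, 0, -25, 0], [10, 0, 0, -25, 0], [10, 0, 0, -20, -4], [10, 0, 0, 0, -4], [10, 0, 0, 0, 0], [10, 0, 0, 0, 0]],
  ],
)

```text
time: 27.27
tcp_pos: [0.4057, -0.2719, 0.0985]
orientation: [-3.142, -0.0, -0.026]
ft_force: [1.1, 0.4, -0.7]
opening: 0.0197
```

```bash
python3 shot.py wrist w19; python3 shot.py wrist w19;python3 riv.py w19; python3 hand.py w19 | awk 'NR%3==1||($1>240&&$1<300)'
```

```text
27.2667 [ 0.4057 -0.2719  0.0985] [-3.1416 -0.     -0.0263] [ 1.0583  0.406  -0.6664] 0.01965338710111226 [ 0.9278  0.5043 -0.563   2.0267  0.4022  0.7192  0.087 ]
27.3167 [ 0.4054 -0.2717  0.0981] [-3.1411  0.0008 -0.0265] [ 0.3907  0.2633 -0.5866] 0.01928178402240726 [ 0.9273  0.5049 -0.5624  2.027   0.4021  0.7191  0.0867]
w19 [[305.5, 285.96], [316.21, 322.89], [316.0, 374.27], [315.61, 421.86]]
  bolster row 243 [96. 96. 96. 96. 95. 95. 96. 95. 96. 96. 96. 96.]
20 g 180 rel TCP mm [  4.3 112.6   4.2]
50 g 178 rel TCP mm [  4.1 103.5   3.4]
80 g 179 rel TCP mm [ 3.3 93.9  3.1]
110 g 175 rel TCP mm [ 3.6 83.8  4.2]
140 g 101 rel TCP mm [ 3.3 73.1  3.4]
170 g 102 rel TCP mm [ 3.  61.9  2.8]
200 g 102 rel TCP mm [ 2.7 50.3  3.7]
230 g 104 rel TCP mm [ 2.4 37.8  3.4]
250 g 95 rel TCP mm [ 2.2 28.9  3. ]
260 g 94 rel TCP mm [ 2.1 24.5  3.2]
270 g 87 rel TCP mm [ 2.  22.3  8.1]
280 g 89 rel TCP mm [ 1.9 17.5  7.5]
290 g 23 rel TCP mm [ 1.7 13.1  7.9]
320 g 168 rel TCP mm [ 1.4 -1.3  8. ]
350 g 32 rel TCP mm [  1.  -16.5   8.1]
380 g 77 rel TCP mm [  0.6 -33.2   7.8]
410 g 28 rel TCP mm [  0.1 -50.4   8. ]
```

View pics/w19.png

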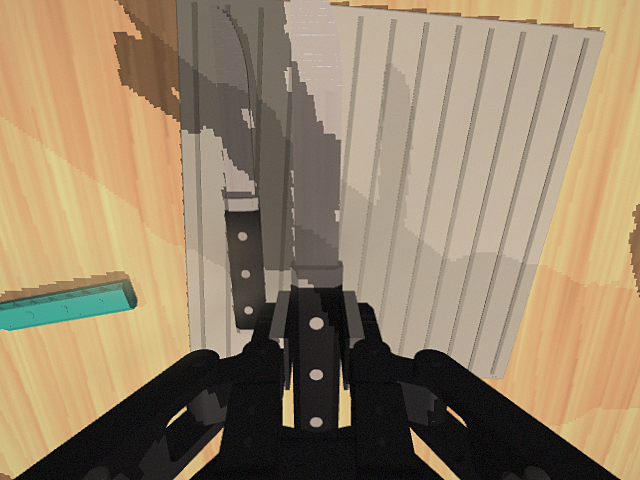

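Emit:
step_arm(
  motion=[
    [[10, 5, -27.6, 0, -0.15], [10, 5, -27.6, 0, 0], [10, 5, -27.6, 0, 0], [10, 5, -27.6, 0, 0], [10, 5, -27.6, 0, 0], [10, 5, -27.6, 0, 0], [10, 5, -27.6, 0, 0], [10, 5, -27.6, 0, 0], [10, 5, -27.6, 0, 0], [10, 5, -27.6, 0, 0], [10, 0, 0, 0, 0], [10, 0, 0, 30, 0], [10, 0, 0, 30, 0], [10, 0, 0, 10, 0], [10, 0, 0, 0, 0], [10, 0, 0, 0, 0], [10, 0, 0, 0, 0]],
  ],
)

```text
time: 28.78
tcp_pos: [0.4622, 0.0033, 0.0289]
orientation: [-3.141, -0.0, -0.021]
ft_force: [0.0, 0.8, -0.2]
opening: 0.0194
```

```bash
python3 shot.py wrist w20; python3 riv.py w20
```

```text
28.7833 [0.4622 0.0033 0.0289] [-3.1414 -0.0003 -0.0215] [ 0.0408  0.8035 -0.184 ] 0.01938859330143329 [ 0.2417  0.5808 -0.4431  2.1585  0.5097  0.5029 -0.6128]
w20 [[314.4, 285.67], [316.01, 323.12], [315.89, 374.37], [315.75, 421.93]]
  bolster row 240 [135. 136. 136. 136. 136. 137. 137. 137. 137. 137. 137. 137.]
```

View pics/w20.png

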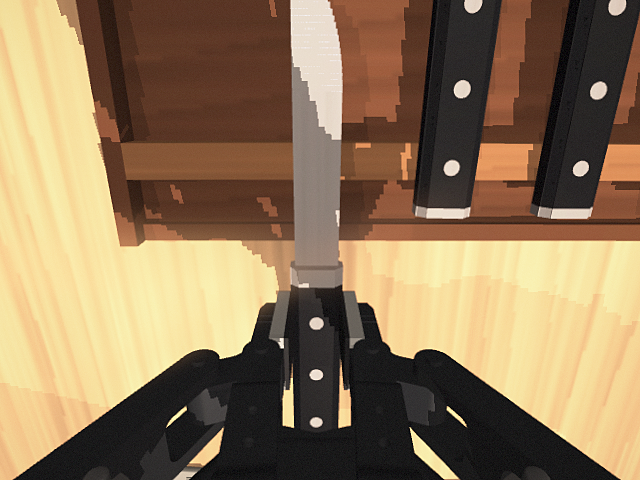

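```bash
python3 cmp.py w20 "[(461.5,89.5),(452,168),(598,91),(580.5,169)]" "[(316,323),(316,374.3),(315.8,422),(317,240),(317,60)]"
```

```text
case (461.5, 89.5) case-frame mm x,y [-60.6   0.5] depth z 33.1
case (452, 168) case-frame mm x,y [-88.7   0.5] depth z 33.0
case (598, 91) case-frame mm x,y [-60.6 -49.4] depth z 32.7
case (580.5, 169) case-frame mm x,y [-88.8 -49.5] depth z 33.1
held (316, 323) case-frame mm x,y [-156.    52.5] depth z 37.0
held (316, 374.3) case-frame mm x,y [-183.6   52.4] depth z 36.8
held (315.8, 422) case-frame mm x,y [-212.3   52.5] depth z 36.9
held (317, 240) case-frame mm x,y [-117.4   52.2] depth z 32.0
held (317, 60) case-frame mm x,y [-51.4  52.3] depth z 32.3
```

Held knife is 2 mm off slot 4's line and 2 mm high. Correcting both, then inserting.

Emit:
step_arm(
  motion=[
    [[10, 2, 0, 2.2, 0], [10, 0, 0, 0, 0], [10, 0, -6, 0, 0], [10, 0, -8, 0, 0], [10, 0, -8, 0, 0], [10, 0, -12, 0, 0], [10, 0, -12, 0, 0], [10, 0, -12, 0, 0], [10, 0, -12, 0, 0], [10, 0, -12, 0, 0], [10, 0, -12, 0, 0], [10, 0, -12, 0, 0], [10, 0, -8, 0, 0], [10, 0, -4, 0, 0], [10, 0, -2, 0, 0], [10, 0, 0, 0, 0], [10, 0, 0, 0, 0]],
  ],
)

```text
time: 30.25
tcp_pos: [0.4663, 0.1225, 0.0262]
orientation: [3.141, 0.0, -0.022]
ft_force: [-0.1, -1.1, -1.2]
opening: 0.0195
```

```bash
python3 shot.py wrist w21;python3 riv.py w21
```

```text
30.25 [0.4663 0.1225 0.0262] [ 3.1411  0.0003 -0.0216] [-0.0754 -1.1211 -1.2373] 0.01945089172618081 [-0.0253  0.6009 -0.4197  2.1095  0.4797  0.5235 -0.823 ]
w21 [[314.3, 285.73], [316.05, 323.09], [315.89, 374.37], [315.83, 421.92]]
  bolster row 255 [100. 101. 102. 104. 105. 106. 106. 106. 105. 105. 105. 104.]
```

View pics/w21.png

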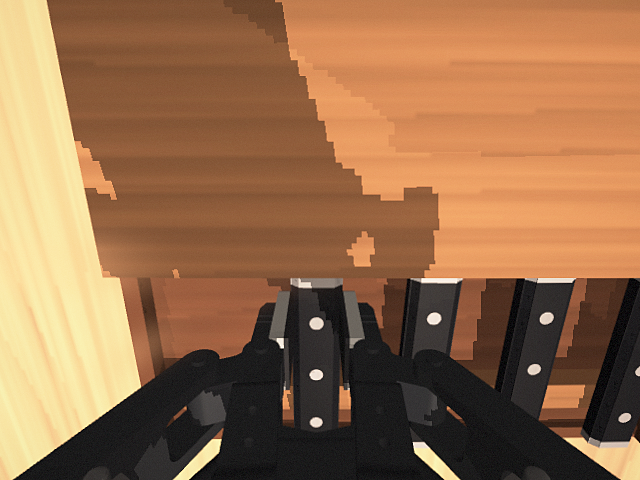

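Row 323 against 318, so about 2.5 mm short. Push and release.

Emit:
step_arm(
  motion=[
    [[10, 0, -2, 0, 0], [10, 0, -2, 0, 0], [10, 0, 0, 0, 0], [10, 0, 0, 0, 0], [10, 0, 0, 0, 0], [32, 0, 0, 0, 0], [32, 0, 0, 0, 0], [32, 0, 0, 0, 0], [32, 0, 0, 0, 0], [32, 0, 0, 0, 0]],
  ],
)

```text
time: 31.13
tcp_pos: [0.4665, 0.1274, 0.0263]
orientation: [-3.141, -0.0, -0.021]
ft_force: [0.6, -0.7, -0.3]
opening: 0.0318
```

```bash
python3 shot.py wrist w22;python3 riv.py w22
```

```text
31.1333 [0.4665 0.1274 0.0263] [-3.1412 -0.0002 -0.0207] [ 0.5653 -0.7296 -0.2574] 0.03182679851219823 [-0.0341  0.6019 -0.4202  2.1063  0.4783  0.5249 -0.8294]
w22 [[314.88, 290.95], [315.41, 327.62], [315.02, 378.17], [314.62, 424.91]]
  bolster row 240 [98. 98. 98. 98. 99. 99. 98. 98. 98. 97. 98. 99.]
```

View pics/w22.png

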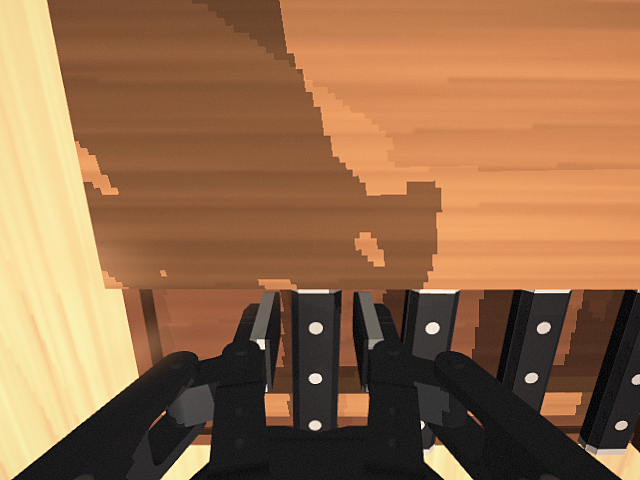

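Home. Last knife.

Emit:
step_arm(
  motion=[
    [[32, 0, 0, -20, 0], [32, 0, 0, -30, 0], [32, 0, 0, -30, 0], [45, -9.2, 36.1, 0, 0], [45, -9.2, 36.1, 0, 0], [45, -9.2, 36.1, 0, 0], [45, -9.2, 36.1, 0, 0], [45, -9.2, 36.1, 0, 0], [45, -9.2, 36.1, 0, 0], [45, -9.2, 36.1, 0, 0], [45, -9.2, 36.1, 0, 0], [45, -9.2, 36.1, 0, 0], [45, -9.2, 36.1, 0, 0], [45, -9.2, 36.1, 0, 0], [45, 0, 0, 10, -0.45], [45, 0, 0, 20, 0], [45, 0, 0, 0, 0], [45, 0, 0, 0, 0], [45, 0, 0, 0, 0]],
  ],
)

```text
time: 32.77
tcp_pos: [0.3574, -0.2672, 0.0768]
orientation: [-3.141, -0.0, -0.012]
ft_force: [-0.2, 0.2, 0.5]
opening: 0.0447
```

```bash
python3 shot.py wrist w23; python3 kn.py w23
```

```text
32.7667 [ 0.3574 -0.2672  0.0768] [-3.1414 -0.0001 -0.0119] [-0.1855  0.2332  0.539 ] 0.04467212847297172 [ 0.9478  0.4836 -0.5115  2.1532  0.4148  0.5995  0.126 ]
px (216, 304, 50, 120) ctr [ 303.2 -349.1] len [ 31.6 103.1] tilt(x per y, rad) 0.18
px (368, 294, 180, 128) ctr [ 458.6 -346.9] len [105.1 134.8] tilt(x per y, rad) -1.571
px (299, 268, 34, 84) ctr [ 357.6 -306.4] len [21.4 61.2] tilt(x per y, rad) 0.025
px (299, 227, 35, 13) ctr [ 358.5 -253.2] len [ 7.5 20.3] tilt(x per y, rad) -1.558
```

View pics/w23.png

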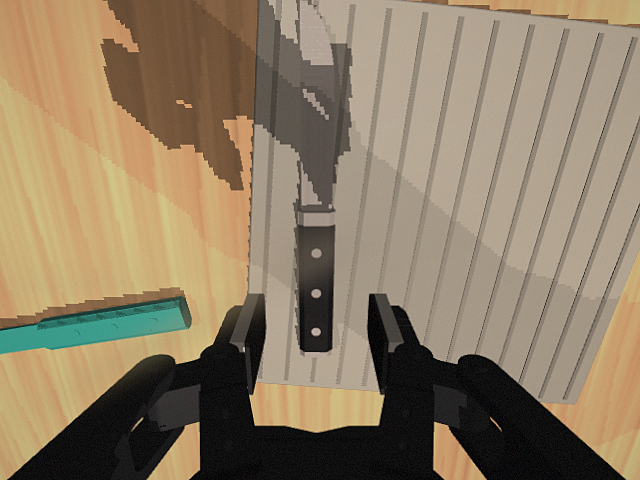

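Emit:
step_arm(
  motion=[
    [[45, 0, 0, 30, 0], [45, 0, 0, 28, 0], [45, 0, 0, 11, 0], [45, 0, 0, 0, 0], [45, 0, 0, 0, 0], [10, 0, 0, 0, 0], [10, 0, 0, 0, 0], [10, 0, 0, 0, 0], [10, 0, 0, 0, 0], [10, 0, 0, 0, 0], [10, 0, 0, 0, 0], [10, 0, 0, -5, 0], [10, 0, 0, -15, 0], [10, 0, 0, -25, 0], [10, 0, 0, -25, 0], [10, 0, 0, -20, 0.6], [10, 0, 0, 0, 0], [10, 0, 0, 0, 0], [10, 0, 0, 0, 0]],
  ],
)

```text
time: 34.4
tcp_pos: [0.3565, -0.268, 0.0973]
orientation: [3.141, 0.0, -0.024]
ft_force: [0.9, -0.1, -1.5]
opening: 0.0197
```

```bash
python3 shot.py wrist w24; python3 shot.py wrist w24;python3 riv.py w24; python3 hand.py w24 | awk 'NR%3==1||($1>240&&$1<300)'
```

```text
34.4 [ 0.3565 -0.268   0.0973] [ 3.1412  0.0001 -0.0241] [ 0.9205 -0.1434 -1.5191] 0.019661443755170597 [ 0.9789  0.4512 -0.5462  2.1314  0.3826  0.6534  0.145 ]
34.45 [ 0.3563 -0.2677  0.0968] [-3.1413  0.0009 -0.0239] [-0.2421 -0.7042 -1.4404] 0.01946426065185634 [ 0.9785  0.4521 -0.5459  2.1316  0.3826  0.6533  0.145 ]
w24 [[316.21, 311.5], [316.08, 363.97], [315.98, 412.85]]
  bolster row 252 [93. 93. 93. 93. 94. 93. 94. 94. 91. 83. 80. 81.]
20 g 172 rel TCP mm [  4.  112.6   3.8]
50 g 171 rel TCP mm [  3.8 103.4   3.8]
80 g 169 rel TCP mm [ 3.6 93.9  3.3]
110 g 157 rel TCP mm [ 3.4 83.7  3.5]
140 g 98 rel TCP mm [ 3.1 73.1  3.9]
170 g 83 rel TCP mm [ 2.9 62.   3.3]
200 g 85 rel TCP mm [ 2.6 50.2  3.5]
230 g 89 rel TCP mm [ 2.3 37.9  3.7]
250 g 94 rel TCP mm [ 2.1 29.   3.4]
260 g 91 rel TCP mm [ 2.  26.5  7.9]
270 g 89 rel TCP mm [ 1.9 21.9  7.5]
280 g 38 rel TCP mm [ 1.8 17.6  8. ]
290 g 24 rel TCP mm [ 1.7 13.1  8.1]
320 g 31 rel TCP mm [ 1.4 -1.2  8.2]
350 g 31 rel TCP mm [  1.  -16.6   8.1]
380 g 30 rel TCP mm [  0.6 -33.    8. ]
410 g 154 rel TCP mm [  0.3 -49.9   8.7]
```

View pics/w24.png

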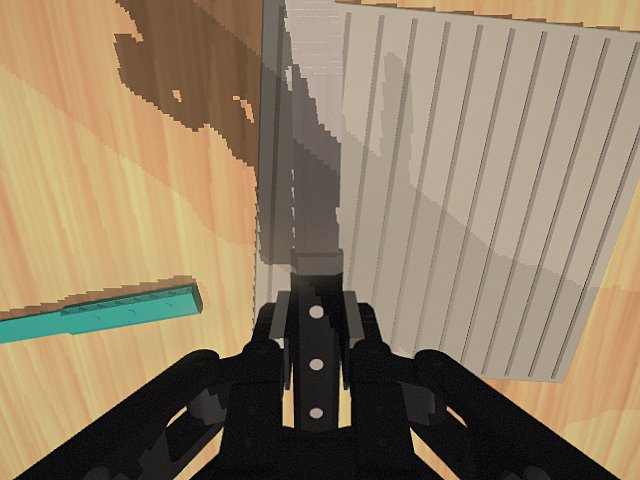

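Emit:
step_arm(
  motion=[
    [[10, 5.1, -26.8, 0, 0], [10, 5.1, -26.8, 0, 0], [10, 5.1, -26.8, 0, 0], [10, 5.1, -26.8, 0, 0], [10, 5.1, -26.8, 0, 0], [10, 5.1, -26.8, 0, 0], [10, 5.1, -26.8, 0, 0], [10, 5.1, -26.8, 0, 0], [10, 5.1, -26.8, 0, 0], [10, 5.1, -26.8, 0, 0], [10, 0, 0, 0, 0], [10, 0, 0, 30, 0], [10, 0, 0, 30, 0], [10, 0, 0, 10, 0], [10, 0, 0, 0, 0], [10, 0, 0, 0, 0], [10, 0, 0, 0, 0]],
  ],
)

```text
time: 35.92
tcp_pos: [0.4144, -0.001, 0.0275]
orientation: [-3.141, 0.0, -0.024]
ft_force: [0.1, -0.0, -0.9]
opening: 0.0195
```

```bash
python3 shot.py wrist w25; python3 riv.py w25
```

```text
35.9167 [ 0.4144 -0.001   0.0275] [-3.1415  0.0002 -0.0236] [ 0.1399 -0.0421 -0.857 ] 0.019479089900528847 [ 0.2215  0.5366 -0.3995  2.279   0.5206  0.4109 -0.6341]
w25 [[316.01, 311.63], [316.03, 364.24], [315.91, 412.76]]
  bolster row 252 [137. 136. 137. 137. 138. 138. 138. 140. 132. 115. 109. 109.]
```

View pics/w25.png

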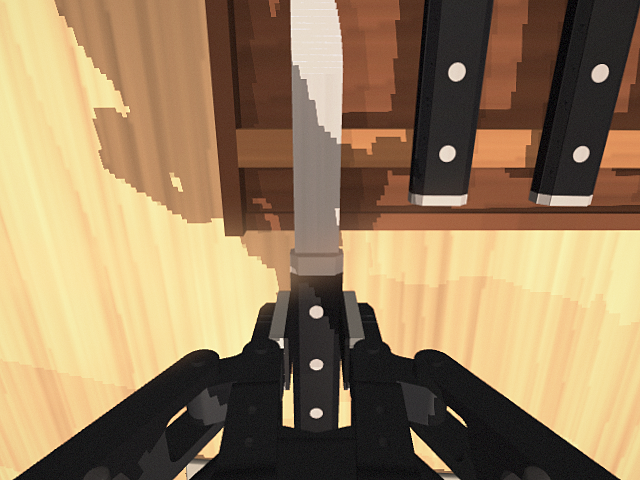

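```bash
python3 cmp.py w25 "[(456.5,72),(447,154),(599.5,73),(581,154)]" "[(316,311.6),(316,364.2),(315.9,412.8),(317,230),(317,60)]"
```

```text
case (456.5, 72) case-frame mm x,y [-60.5  51. ] depth z 33.0
case (447, 154) case-frame mm x,y [-88.8  51.1] depth z 33.4
case (599.5, 73) case-frame mm x,y [-60.4   0.1] depth z 32.7
case (581, 154) case-frame mm x,y [-88.6   0.2] depth z 32.9
held (316, 311.6) case-frame mm x,y [-155.   100.2] depth z 35.9
held (316, 364.2) case-frame mm x,y [-182.3  100.2] depth z 35.6
held (315.9, 412.8) case-frame mm x,y [-210.6  100.3] depth z 35.8
held (317, 230) case-frame mm x,y [-118.1   99.8] depth z 30.6
held (317, 60) case-frame mm x,y [-57.   99.8] depth z 30.6
```

On line (y 100.2 mm), slightly high. Insert into slot 5.

Emit:
step_arm(
  motion=[
    [[10, 0, 0, 0.8, 0], [10, 0, 0, 0, 0], [10, 0, -6, 0, 0], [10, 0, -8, 0, 0], [10, 0, -8, 0, 0], [10, 0, -12, 0, 0], [10, 0, -12, 0, 0], [10, 0, -12, 0, 0], [10, 0, -12, 0, 0], [10, 0, -12, 0, 0], [10, 0, -12, 0, 0], [10, 0, -12, 0, 0], [10, 0, -8, 0, 0], [10, 0, -4, 0, 0], [10, 0, -2, 0, 0], [10, 0, 0, 0, 0], [10, 0, 0, 0, 0]],
  ],
)

```text
time: 37.38
tcp_pos: [0.417, 0.1185, 0.0264]
orientation: [3.141, 0.0, -0.024]
ft_force: [0.5, 0.3, -1.3]
opening: 0.0191
```

```bash
python3 shot.py wrist w26;python3 riv.py w26
```

```text
37.3833 [0.417  0.1185 0.0264] [ 3.1413  0.0003 -0.0242] [ 0.5166  0.3058 -1.3346] 0.01909690300558816 [-0.0741  0.5519 -0.3751  2.2324  0.4764  0.4325 -0.86  ]
w26 [[316.0, 311.93], [315.98, 364.24], [315.9, 412.81]]
  bolster row 257 [ 99.  99. 100.  99. 101. 102. 102. 105. 104. 104. 103. 102.]
```

View pics/w26.png

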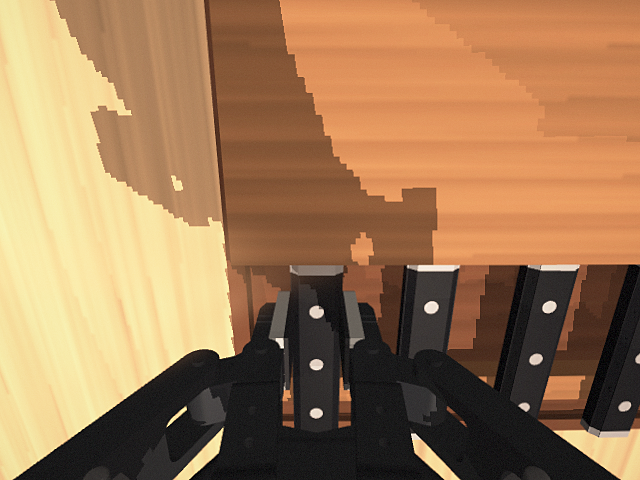

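Row 312 against 307, about 2.5 mm short. Final push, release, raise.

Emit:
step_arm(
  motion=[
    [[10, 0, -2, 0, 0], [10, 0, -2, 0, 0], [10, 0, 0, 0, 0], [10, 0, 0, 0, 0], [10, 0, 0, 0, 0], [32, 0, 0, 0, 0], [32, 0, 0, 0, 0], [32, 0, 0, 0, 0], [32, 0, 0, 0, 0], [32, 0, 0, 0, 0], [32, 0, 0, -20, 0], [32, 0, 0, -30, 0], [32, 0, 0, -30, 0], [32, 10, 30, -30, 0], [32, 20, 30, -30, 0], [32, 20, 30, -30, 0], [32, 20, 0, -30, 0], [32, 20, 0, 0, 0], [32, 0, 0, 0, 0], [32, 0, 0, 0, 0]],
  ],
)

```text
time: 39.1
tcp_pos: [0.5006, 0.0389, 0.2182]
orientation: [-3.141, 0.0, -0.024]
ft_force: [-0.1, 0.8, -1.2]
opening: 0.0323
```

```bash
python3 shot.py wrist w27; python3 shot.py scene s27
```

```text
39.1 [0.5006 0.0389 0.2182] [-3.1411  0.0001 -0.0242] [-0.1496  0.7723 -1.1557] 0.032313998058642435 [ 0.2844  0.3628 -0.5701  1.8344  0.2276  1.0096 -0.4024]
39.15 [0.4995 0.0391 0.2178] [-3.1415  0.0017 -0.0233] [-0.7759  0.1951  0.1604] 0.032313702914536224 [ 0.284   0.3625 -0.5703  1.8363  0.2274  1.0097 -0.4023]
```

View pics/w27.png

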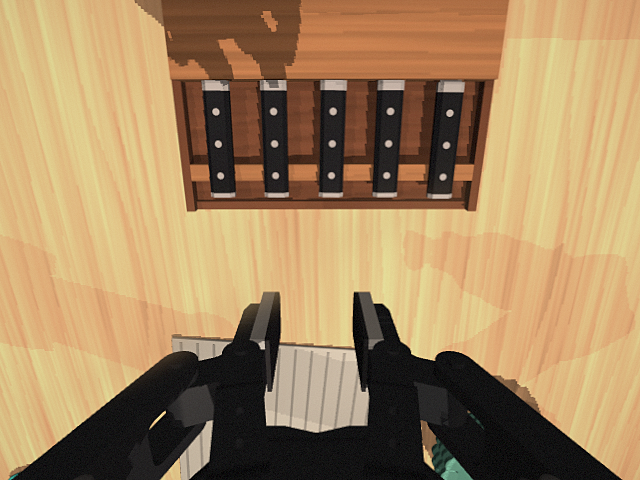

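View pics/s27.png

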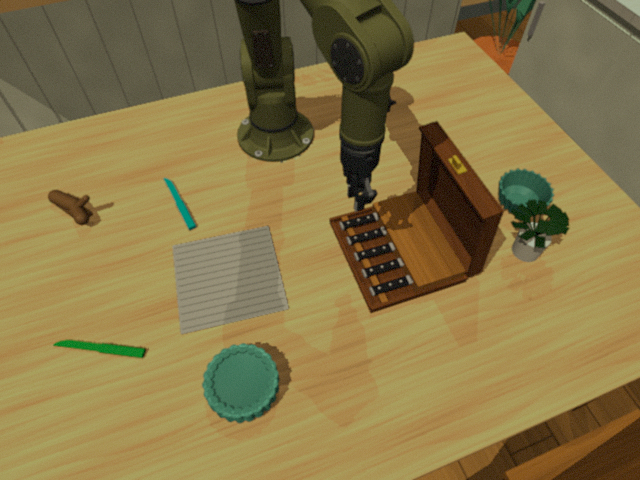

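All five handles are home in a row, at wrist pixels (218..446, 140), and the mat is empty. Now back over the tab.

Emit:
step_arm(
  motion=[
    [[45, 0, 0, -32, 0], [45, 0, 0, -32, 0], [45, 0, 0, -32, 0], [45, 0, 0, -31, 0], [45, 2, -32.8, 0, 0], [45, 2, -32.8, 0, 0], [45, 2, -32.8, 0, 0], [45, 2, -32.8, 0, 0], [45, 2, -32.8, 0, 0], [45, 2, -32.8, 0, 0], [45, 3, -32.8, 0, 0], [45, 0, 0, 0, 0], [45, 0, 0, 0, 0], [45, 0, 0, 0, 0]],
  ],
)

```text
time: 40.37
tcp_pos: [0.52, 0.2677, 0.3446]
orientation: [3.14, 0.001, -0.022]
ft_force: [0.6, -0.8, 0.3]
opening: 0.0445
```

```bash
python3 shot.py wrist w28
```

```text
40.3667 [0.52   0.2677 0.3446] [ 3.14    0.0014 -0.0225] [ 0.5949 -0.7857  0.2858] 0.044510865270041354 [-0.1182  0.4215 -0.6432  1.3971  0.2516  1.4074 -0.7829]
```

View pics/w28.png

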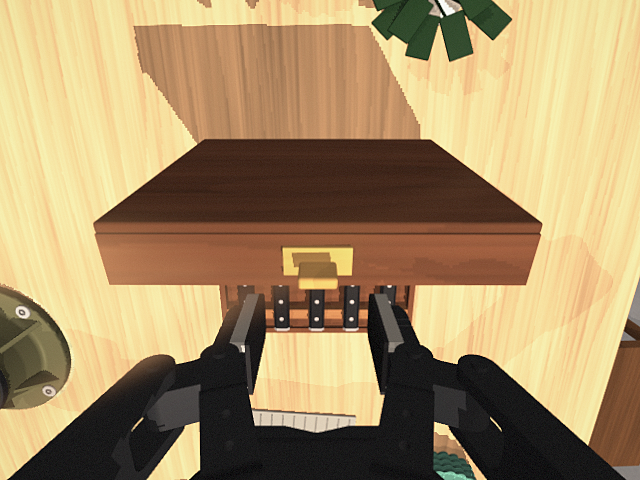

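Emit:
step_arm(
  motion=[
    [[45, 0.5, 0, 30, 0], [45, 0, 0, 25, 0], [45, 0, 0, 12, 0], [45, 0, 0, 0, 0], [45, 0, 0, 0, 0], [15, 0, 0, 0, 0], [15, 0, 0, 0, 0], [15, 0, 0, 0, 0], [15, 0, 0, 0, 0], [15, 0, 0, 0, 0], [15, 0, 0, 0, 0]],
  ],
)

```text
time: 41.33
tcp_pos: [0.5215, 0.2686, 0.2792]
orientation: [-3.14, -0.001, -0.024]
ft_force: [0.3, 1.6, 1.6]
opening: 0.0149
```

```bash
python3 shot.py wrist w29
```

```text
41.3333 [0.5215 0.2686 0.2792] [-3.1404 -0.0011 -0.0236] [0.3407 1.5515 1.6302] 0.014880301137408946 [-0.1175  0.4569 -0.6339  1.5234  0.2786  1.2514 -0.8134]
```

View pics/w29.png

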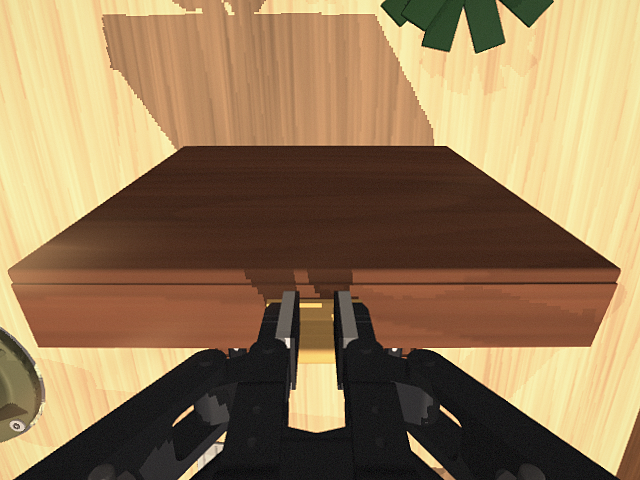

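The opening is 14.9 mm, so the tab was missed. It sits toward -y of the fingers, at about (318,350). Measuring it from the earlier view.

```bash
python3 - <<'E'
from h import *
for t in("w28","w29"):
    I=np.load(f"pics/{t}_I.npy",allow_pickle=True).item();d=np.load(f"pics/{t}.npy")
    pts=[(318,y) for y in range(236,296,6)] if t=="w28" else [(318,y) for y in range(262,372,9)]
    for q in pts: print(t,q,dep(I,q,d)[0])
I=np.load("pics/w28_I.npy",allow_pickle=True).item();d=np.load("pics/w28.npy")
for q in [(304,272),(332,272),(120,225),(520,225),(110,275),(520,275)]: print(q,dep(I,q,d)[0])
E
```

```text
w28 (318, 236) [0.523  0.3529 0.4877]
w28 (318, 242) [0.5223 0.2726 0.2736]
w28 (318, 248) [0.5222 0.2695 0.2757]
w28 (318, 254) [0.5221 0.2648 0.2743]
w28 (318, 260) [0.522  0.2608 0.2744]
w28 (318, 266) [0.522  0.2595 0.2807]
w28 (318, 272) [0.5219 0.2579 0.286 ]
w28 (318, 278) [0.5219 0.2571 0.2926]
w28 (318, 284) [0.5218 0.2533 0.293 ]
w28 (318, 290) [0.5199 0.1106 0.0322]
w29 (318, 262) [0.5238 0.2861 0.2679]
w29 (318, 271) [0.5237 0.2843 0.2736]
w29 (318, 280) [0.5236 0.2799 0.2737]
w29 (318, 289) [0.5235 0.275  0.2731]
w29 (318, 298) [0.5234 0.2695 0.2716]
w29 (318, 307) [0.5233 0.2669 0.2751]
w29 (318, 316) [0.5232 0.262  0.275 ]
w29 (318, 325) [0.5231 0.2586 0.2771]
w29 (318, 334) [0.5231 0.2574 0.2826]
w29 (318, 343) [0.523  0.2572 0.2889]
w29 (318, 352) [0.523  0.2556 0.2929]
w29 (318, 361) [0.5229 0.2516 0.2937]
w29 (318, 370) [0.5194 0.0044 0.0003]
(304, 272) [0.5134 0.2578 0.2855]
(332, 272) [0.5304 0.2578 0.2863]
(120, 225) [0.3999 0.2865 0.2732]
(520, 225) [0.6467 0.2814 0.2748]
(110, 275) [0.3836 0.2505 0.2688]
(520, 275) [0.656  0.2443 0.2686]
```

Emit:
step_arm(
  motion=[
    [[45, 0, 0, 0, 0], [45, 0, 0, 0, 0], [45, 0, 0, 0, 0], [45, 0, 0, 0, 0], [45, 0, 8, 0, 0], [45, 0, 7, 0, 0], [45, 0, 0, 0, 0], [45, 0, 0, 0, 0], [15, 0, 0, 0, 0], [15, 0, 0, 0, 0], [15, 0, 0, 0, 0], [15, 0, 0, 0, 0], [15, 0, 0, 0, 0], [15, 0, 0, 0, 0]],
  ],
)

```text
time: 42.55
tcp_pos: [0.5202, 0.2533, 0.2788]
orientation: [3.141, 0.001, -0.023]
ft_force: [-4.0, -1.3, 4.9]
opening: 0.0222
```

```bash
python3 shot.py wrist w30; python3 - <<'E'
import numpy as np
# tab centre h=23.5mm at r=263 ; grip point follows circle about hinge (y=278,z=20.5)
r=264;ph=np.linspace(1.48,.15,27)
y=-r*np.cos(ph);z=r*np.sin(ph)
print([[15,0,round(float(-a),1),round(float(-b),1),0] for a,b in zip(np.diff(y),np.diff(z))])
E
```

```text
42.55 [0.5202 0.2533 0.2788] [ 3.1414  0.0007 -0.023 ] [-4.0372 -1.3039  4.8841] 0.022174326650245508 [-0.0896  0.4452 -0.6351  1.5429  0.2728  1.2443 -0.7892]
[[15, 0, 13.4, 1.6, 0], [15, 0, 13.3, 2.3, 0], [15, 0, 13.2, 2.9, 0], [15, 0, 13.0, 3.6, 0], [15, 0, 12.8, 4.3, 0], [15, 0, 12.6, 4.9, 0], [15, 0, 12.3, 5.5, 0], [15, 0, 12.0, 6.2, 0], [15, 0, 11.7, 6.8, 0], [15, 0, 11.3, 7.4, 0], [15, 0, 10.9, 7.9, 0], [15, 0, 10.5, 8.5, 0], [15, 0, 10.1, 9.0, 0], [15, 0, 9.6, 9.5, 0], [15, 0, 9.1, 10.0, 0], [15, 0, 8.6, 10.4, 0], [15, 0, 8.0, 10.9, 0], [15, 0, 7.5, 11.3, 0], [15, 0, 6.9, 11.6, 0], [15, 0, 6.3, 12.0, 0], [15, 0, 5.6, 12.3, 0], [15, 0, 5.0, 12.5, 0], [15, 0, 4.4, 12.8, 0], [15, 0, 3.7, 13.0, 0], [15, 0, 3.0, 13.2, 0], [15, 0, 2.4, 13.3, 0]]
```

View pics/w30.png

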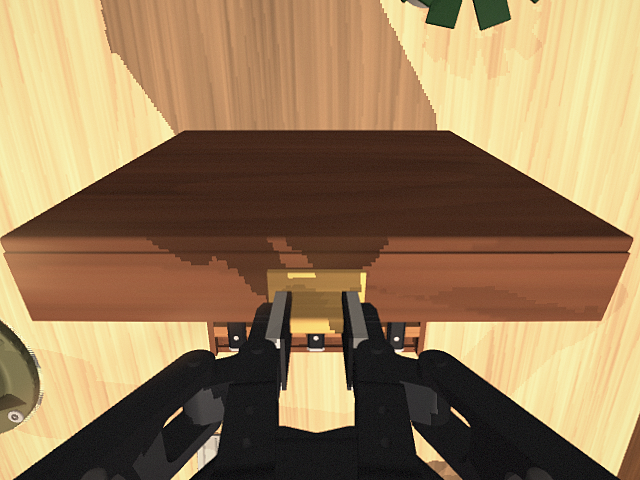

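The tab is now gripped, with the opening at 22.2 mm, as when it was held before. Closing arc, first part.

Emit:
step_arm(
  motion=[
    [[15, 0, 13.4, 1.6, 0], [15, 0, 13.3, 2.3, 0], [15, 0, 13.2, 2.9, 0], [15, 0, 13, 3.6, 0], [15, 0, 12.8, 4.3, 0], [15, 0, 12.6, 4.9, 0], [15, 0, 12.3, 5.5, 0], [15, 0, 12, 6.2, 0], [15, 0, 11.7, 6.8, 0], [15, 0, 11.3, 7.4, 0], [15, 0, 10.9, 7.9, 0], [15, 0, 10.5, 8.5, 0], [15, 0, 10.1, 9, 0]],
  ],
)

```text
time: 43.68
tcp_pos: [0.5166, 0.0932, 0.2081]
orientation: [3.138, 0.0, -0.025]
ft_force: [-6.2, -6.7, 11.6]
opening: 0.0219
```

```bash
python3 shot.py wrist w31
```

```text
43.6833 [0.5166 0.0932 0.2081] [ 3.138   0.0003 -0.0254] [-6.2373 -6.7307 11.6326] 0.02186406836247533 [ 0.1929  0.4161 -0.6079  1.7939  0.2783  1.0191 -0.5484]
```

View pics/w31.png

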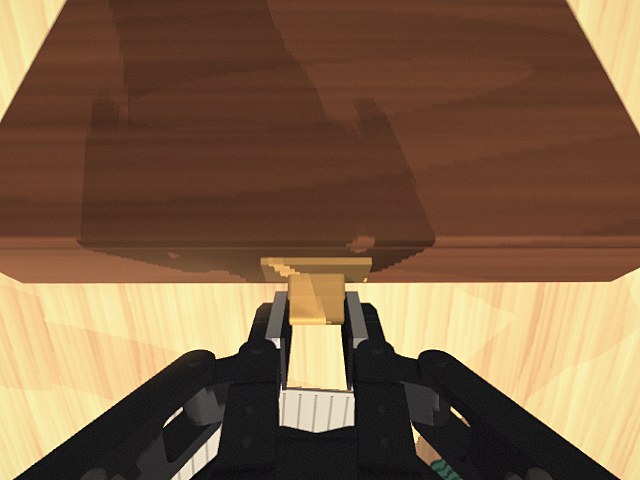

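The lid follows, with the tab at (318,300) still between the pads. Continue.

Emit:
step_arm(
  motion=[
    [[15, 0, 9.6, 9.5, 0], [15, 0, 9.1, 10, 0], [15, 0, 8.6, 10.4, 0], [15, 0, 8, 10.9, 0], [15, 0, 7.5, 11.3, 0], [15, 0, 6.9, 11.6, 0], [15, 0, 6.3, 12, 0], [15, 0, 5.6, 12.3, 0], [15, 0, 5, 12.5, 0], [15, 0, 4.4, 12.8, 0], [15, 0, 3.7, 13, 0], [15, 0, 3, 13.2, 0], [15, 0, 1.5, 8, 0], [15, 0, 0, 0, 0], [15, 0, 0, 0, 0]],
  ],
)

```text
time: 44.98
tcp_pos: [0.5147, 0.0121, 0.0589]
orientation: [3.136, 0.003, -0.028]
ft_force: [-0.2, -11.9, -0.6]
opening: 0.0219
```

```bash
python3 shot.py wrist w32;python3 shot.py scene s32; python3 -c "
import cv2;p=cv2.imread('pics/s32.png');cv2.imwrite('pics/s32c.png',cv2.resize(p[165:325,310:500],None,fx=3.5,fy=3.5))"
```

```text
44.9833 [0.5147 0.0121 0.0589] [ 3.1365  0.0025 -0.0278] [ -0.212  -11.8883  -0.6446] 0.021861760198593802 [ 0.2515  0.5886 -0.4908  1.9966  0.4454  0.6656 -0.5546]
45.0333 [0.5147 0.0121 0.0591] [ 3.1364  0.0024 -0.0278] [  0.3482 -11.8005  -0.642 ] 0.02190338234440204 [ 0.2516  0.5883 -0.4909  1.9966  0.4454  0.6658 -0.5546]
```

View pics/w32.png

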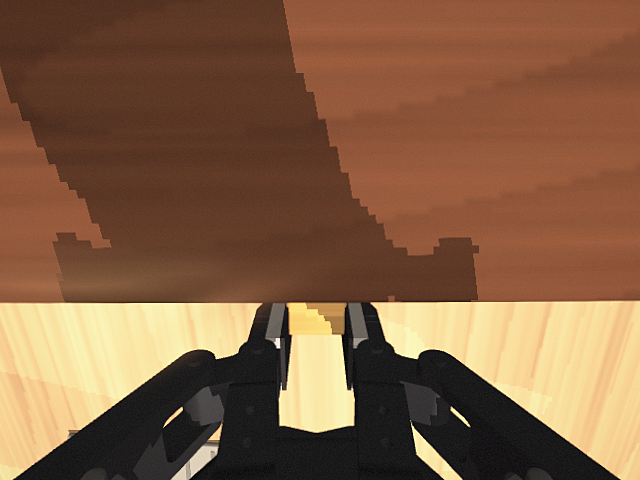

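View pics/s32c.png

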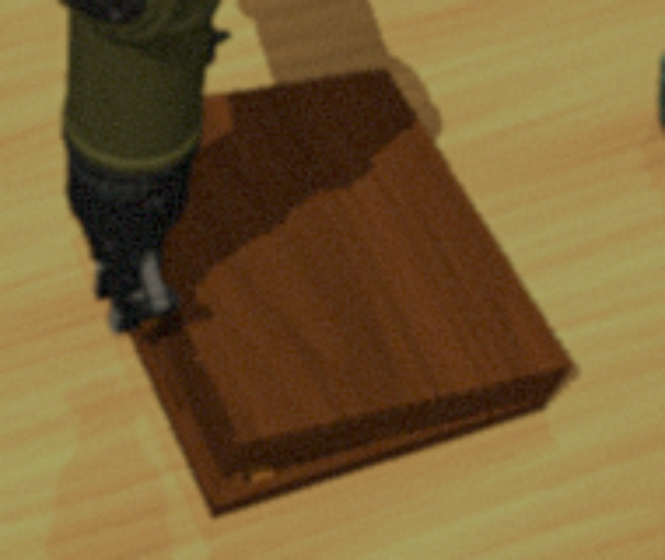

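About 34 mm remain (lid ≈0.13 rad). Lowering slowly.

Emit:
step_arm(
  motion=[
    [[15, 0, -1, 5, 0], [15, 0, -0.5, 5, 0], [15, 0, 0, 5, 0], [15, 0, 0, 5, 0], [15, 0, 0, 5, 0], [15, 0, 0, 3, 0], [15, 0, 0, 2, 0], [15, 0, 0, 2, 0], [15, 0, 0, 0, 0], [15, 0, 0, 0, 0]],
  ],
)

```text
time: 45.92
tcp_pos: [0.5146, 0.0101, 0.0272]
orientation: [3.132, 0.003, -0.031]
ft_force: [0.8, -20.5, -0.4]
opening: 0.0219
```

Emit:
step_arm(
  motion=[
    [[15, 0, 3, 1, 0], [15, 0, 2, 1, 0], [15, 0, 0, 1, 0], [15, 0, 0, 1, 0], [15, 0, 0, 1, 0], [15, 0, 0, 0, 0]],
  ],
)

```text
time: 46.42
tcp_pos: [0.5146, 0.0096, 0.0226]
orientation: [3.138, 0.002, -0.027]
ft_force: [-0.6, -10.1, 0.6]
opening: 0.0219
```

```bash
python3 shot.py top t33; cat > lid.py <<'E'
import sys
from h import *
t=sys.argv[1];I=np.load(f"pics/{t}_I.npy",allow_pickle=True).item();d=np.load(f"pics/{t}.npy")
v,u=np.mgrid[168:268:2,225:312:2];uv=np.c_[u.ravel(),v.ravel()];Q=dep(I,uv,d)
Q=Q[(Q[:,2]>.045)&(Q[:,2]<.12)]
for _ in range(8):
    A=np.c_[Q[:,:2],np.ones(len(Q))];s=np.linalg.lstsq(A,Q[:,2],rcond=None)[0];e=np.abs(A@s-Q[:,2]);Q=Q[e<max(.004,2.5*np.median(e))]
print("lid slope toward case -x",np.arctan(-s[1]),"x slope",s[0],len(Q),"z",np.percentile(Q[:,2],[2,50,98]))
E
python3 lid.py t33
```

```text
46.4167 [0.5146 0.0096 0.0226] [ 3.1375  0.0017 -0.0274] [ -0.6039 -10.136    0.6399] 0.02191005062219759 [ 0.2235  0.6422 -0.4447  2.0265  0.4962  0.5809 -0.5941]
lid slope toward case -x 0.03451013341621848 x slope -0.00022482438680041523 1564 z [0.0572 0.063  0.0691]
```

Emit:
step_arm(
  motion=[
    [[15, 0, 2, 2, 0], [15, 0, 0, 2, 0], [15, 0, 0, 2, 0], [15, 0, 0, 1, 0], [15, 0, 0, 0, 0], [15, 0, 0, 0, 0]],
  ],
)

```text
time: 46.97
tcp_pos: [0.5147, 0.0093, 0.0155]
orientation: [3.139, 0.001, -0.025]
ft_force: [-1.2, -6.1, -0.2]
opening: 0.0219
```

```bash
python3 shot.py top t34; python3 lid.py t34
```

```text
46.9667 [0.5147 0.0093 0.0155] [ 3.1393  0.0014 -0.025 ] [-1.2385 -6.1209 -0.2323] 0.021871962816804775 [ 0.2196  0.6534 -0.4367  2.0317  0.5061  0.5638 -0.5989]
lid slope toward case -x 0.005790853183229144 x slope -0.0009049711062506444 1565 z [0.0561 0.0599 0.0636]
```

Emit:
step_arm(
  motion=[
    [[15, 0, 0, 1, 0], [15, 0, 0, 1, 0], [15, 0, 0, 1, 0], [15, 0, 0, 0, 0], [15, 0, 0, 0, 0]],
  ],
)

```text
time: 47.43
tcp_pos: [0.5146, 0.0092, 0.0134]
orientation: [3.139, 0.001, -0.025]
ft_force: [-3.8, -7.7, 11.4]
opening: 0.022
```

```bash
python3 shot.py top t35; python3 lid.py t35
```

```text
47.4333 [0.5146 0.0092 0.0134] [ 3.1386  0.0009 -0.0251] [-3.7536 -7.7124 11.4292] 0.02201948995743373 [ 0.2166  0.6563 -0.4327  2.0337  0.5099  0.5584 -0.6026]
lid slope toward case -x -1.671795151986608e-05 x slope -8.127573329039978e-05 1558 z [0.0556 0.0593 0.0629]
```

The lid slope reads 0.000 and the force rose to 11 N, so it is shut. Release and withdraw.

Emit:
step_arm(
  motion=[
    [[45, 0, 0, 0, 0], [45, 0, 0, 0, 0], [45, 0, 0, 0, 0], [45, 0, 0, 0, 0], [45, 0, 0, 0, 0], [45, 0, 15, 0, 0], [45, 0, 25, 0, 0], [45, 0, 25, -10, 0], [45, 0, 20, -40, 0], [45, 0, 20, -36, 0], [45, 0, 20, -36, 0], [45, 0, 0, -36, 0], [45, 0, 0, 0, 0], [45, 0, 0, 0, 0], [45, 0, 0, 0, 0]],
  ],
)

```text
time: 48.73
tcp_pos: [0.512, -0.1122, 0.168]
orientation: [3.141, 0.0, -0.024]
ft_force: [-0.7, -0.7, -1.0]
opening: 0.0449
```

```bash
python3 shot.py scene s36; python3 shot.py top t36; python3 lid.py t36
```

```text
48.7333 [ 0.512  -0.1122  0.168 ] [ 3.1414  0.0002 -0.0236] [-0.7432 -0.6696 -1.0332] 0.044895637592306296 [ 0.5919  0.4636 -0.621   1.8537  0.3311  0.9288 -0.204 ]
48.7833 [ 0.5116 -0.112   0.1674] [-3.1414  0.0016 -0.0232] [ 0.208  -0.2949 -0.8429] 0.04532730525625344 [ 0.5913  0.4646 -0.6207  1.8543  0.3311  0.9289 -0.204 ]
lid slope toward case -x 0.001404340006400758 x slope -0.0022275652155233556 1718 z [0.0556 0.0593 0.063 ]
```

View pics/s36.png

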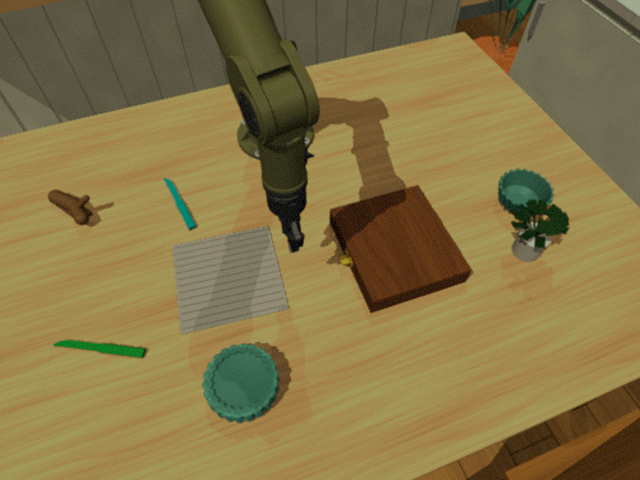

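The lid is shut at (400,245), the mat is empty, the crockery and plant look the same as at the start, and the gripper is clear. Handing in.

```bash
python3 -c "
from workcell import ctrl
print(ctrl.sign_off())"
```

```text
the job is handed in; nothing more can be done
None
```

I opened the lid by its brass tab and slid all four knives from the mat into slots 2, 3, 4 and 5. Slot 1 already held the stowed knife. I then lowered the lid and handed the job in at about 49 s; no verdict is reported.

**Last checks:**
- **Knives:** with the lid still up, a wrist picture showed all five handles level and in line. The knives in slots 2–5 matched one another to within about 1 mm, and the stowed knife read about 1.5 mm further out than the one in slot 2. I did not look at them again once the lid was shut.
- **Lid:** after I let go, the top camera's depth read it within 0.002 rad of level.
- **Surroundings:** the mat was empty and the arm clear. Bowl, plates, planter and the coloured look-alikes looked unmoved by eye; I did not measure them.

**What disagreed:**
- **Missed tab:** my first re-grip of the tab for closing missed. The lid stood at about 1.45 rad, not the 1.5 rad I had planned for. I measured the tab again and the second grip held.
- **Knife height:** the knives sat at slightly different heights in the fingers, so I lowered each one before inserting it.
- **Sideways force:** it reached about 20 N at the tab while closing, and I eased it before the lid was fully shut.

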